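# Pack four keyed lock cylinders in door order, with their screwdriver

## Task

The four lock cylinders in the work rack have been keyed for a house and stand in door order. Put them in the row of pockets of the delivery tray in the same order from left to right as they now stand in the rack, each lengthwise and right down in its pocket with its round back up, and lay the screwdriver that fits them in its cut-out, handle in the wide part. Set everything down without dropping it, and leave it all at rest.

Things in the scene. Friction and masses are not known exactly. Their poses are not given: they have to be found in the camera images.
- lock_a_mid (a point): Centre, half-way up, of a brass lock cylinder (two brass, two nickel, else alike): 60 long (own y axis), 17 wide, 24 high, 0.2 kg, ends alike. It stands on its flat 10 mm wide foot, round back up. Starts in cradle_a along its pocket, upper 12 mm clear above it. Belongs in the tray pocket with as many pockets to its left as cradle_a has cradles to its left.
- lock_b_mid (a point): Centre, half-way up, of a nickel lock cylinder (two brass, two nickel, else alike): 60 long (own y axis), 17 wide, 24 high, 0.2 kg, ends alike. It stands on its flat 10 mm wide foot, round back up. Starts in cradle_b along its pocket, upper 12 mm clear above it. Belongs in the tray pocket with as many pockets to its left as cradle_b has cradles to its left.
- lock_c_mid (a point): Centre, half-way up, of a brass lock cylinder (two brass, two nickel, else alike): 60 long (own y axis), 17 wide, 24 high, 0.2 kg, ends alike. It stands on its flat 10 mm wide foot, round back up. Starts in cradle_c along its pocket, upper 12 mm clear above it. Belongs in the tray pocket with as many pockets to its left as cradle_c has cradles to its left.
- lock_d_mid (a point): Centre, half-way up, of a nickel lock cylinder (two brass, two nickel, else alike): 60 long (own y axis), 17 wide, 24 high, 0.2 kg, ends alike. It stands on its flat 10 mm wide foot, round back up. Starts in cradle_d along its pocket, upper 12 mm clear above it. Belongs in the tray pocket with as many pockets to its left as cradle_d has cradles to its left.
- cradle_a: Grey plastic cradle that lock_a starts in, part of the aluminium work rack, fixed; 90 (x) x 48 (y) x 15 mm, origin under its centre, 6 mm above the bench. Pocket along x, 74 long, 12 deep, like the tray's. The four stand side by side along y (+y left seen from the robot), 50 mm apart, in an order that differs from start to start; nothing of the rack is higher. A machine 0.36 m tall juts out close behind rack and tray.
- cradle_b: Grey plastic cradle that lock_b starts in, part of the aluminium work rack, fixed; 90 (x) x 48 (y) x 15 mm, origin under its centre, 6 mm above the bench. Pocket along x, 74 long, 12 deep, like the tray's. The four stand side by side along y (+y left seen from the robot), 50 mm apart, in an order that differs from start to start; nothing of the rack is higher. A machine 0.36 m tall juts out close behind rack and tray.
- cradle_c: Grey plastic cradle that lock_c starts in, part of the aluminium work rack, fixed; 90 (x) x 48 (y) x 15 mm, origin under its centre, 6 mm above the bench. Pocket along x, 74 long, 12 deep, like the tray's. The four stand side by side along y (+y left seen from the robot), 50 mm apart, in an order that differs from start to start; nothing of the rack is higher. A machine 0.36 m tall juts out close behind rack and tray.
- cradle_d: Grey plastic cradle that lock_d starts in, part of the aluminium work rack, fixed; 90 (x) x 48 (y) x 15 mm, origin under its centre, 6 mm above the bench. Pocket along x, 74 long, 12 deep, like the tray's. The four stand side by side along y (+y left seen from the robot), 50 mm apart, in an order that differs from start to start; nothing of the rack is higher. A machine 0.36 m tall juts out close behind rack and tray.
- tray: Fixed foam tray 148 (x, away) x 222 (y, left) x 17 mm, origin under its centre, top flush at z = 17. Far half: 4 lock pockets along x, centres x = 23, y = 75, 25, -25, -75 (left to right); 74 long, floor z = 5, sides sloping from 27 apart at the mouth to 13: they centre a lock. Near half, along y at x = -41, floor z = 11: screwdriver cut-out, handle part 36 wide, y -90 to 3, blade slot 13 wide, y 3 to 91.
- driver_grip (a point): Middle (half-way up) of the blue six-sided handle of a small screwdriver 157 long; handle 24 wide, 22 high, 81 long (40 either side of here), thin blade 77 beyond it; 0.06 kg. Own +y points to the butt, the blade to -y, z up. Starts on the bench on a flat side, on the robot's side of the rack. Seated in the tray: handle middle at tray x = -41, y = -42, z = 22, blade pointing to the tray's +y.

How it is judged:
By the outcome, as a careful person would: the job done as asked, in the order asked, and still so for the second after the job is handed in, with the robot touching nothing.
It also fails if it takes over 106 s, if anything falls off the work surface, if the arm or the gripper's body presses on something with over 40 N, if the wrist force passes 120 N, or if a joint passes its speed limit or range.

## Robot

A 6-joint arm with a two-finger parallel gripper is mounted at the origin on the work surface; the furniture and walls round the work are solid. World frame = base frame: x ahead of the robot, y to its left, z up, the work surface at z = 0. Lengths are in m, angles in rad, forces in N, time in s.
With the tool pointing down it reaches from about 0.35 to 0.775 m from the base axis. Payload 5.5 kg.
Tool frame: the origin (TCP) lies at the very end of the fingers, on their centre line; the grasp point (between the pads) lies 19 mm behind it; z points along the fingers, y is the direction in which the jaws open and shut (so a half turn about z gives the same grasp; the last joint's range is limited). The gripper opens to 85 mm and grips with 20 to 120 N. Pads are 22 mm wide; open, the fingers measure 114 mm over their backs; the gripper's body (76 mm by 85 mm) begins 54 mm behind the grasp point. The pads swing forward as they close: fully open they stand 13 mm farther back than shut.
Start: joints at [-1.368, 0.313, 0.046, 1.304, 0, 1.431], TCP at [0.193, -0.542, 0.231] pointing down, gripper open.
Joint ranges: [-2.76, 2.76], [-0.86, 1.69], [-1.03, 1.26], [-2.2, 2.34], [-1.47, 1.5], [-3.14, 3.14]. Speed limits (rad/s): [2.57, 2.57, 3.14, 3.14, 3.14, 3.14].

## Interface

Orientations are given as a unit quaternion [w, x, y, z].
In Python, from workcell import get_state, imaging, env, spotter gives the robot as it stands.
- The arm moves only by the tool play_rows, never from a script. Its argument "moves" is a list of rows, each an object with "claw": the finger opening in cm, from 0 to 8.54; "delta_pos": the shift along the tool's x, y, z in cm, a list of three; "twist": the turn about the tool's z in degrees. A call has 1 to 12 rows; each row is the pose to reach, as a shift and turn from the pose commanded when the call began, along the tool's axes at that moment; what a row does not reach only later rows make up. A row lasts 1/8 s, in which the tool goes at most 62.5 mm and 10.7 degrees, less where a joint would pass 70% of its speed; a pose out of reach is approached as far as the arm can. A call with a gripper value outside its range is refused whole. The fingers move at their own pace and stop on an object; "force" is the grip in N (left out, the last holds). Time passes only in rows, so rows that repeat a pose let the fingers close. It gives the time, the measured TCP pose, the force and the opening at its end, in the units of the state.
- get_state(): the state, without advancing time (a new reading comes with each control period).
- imaging.read_camera(name): name is "side" or "top" or "wrist"; returns the picture (384x512x3 uint8, red, green, blue); there is no depth.
- imaging.camera_info(name): a dict with "fx", "fy", "cx", "cy" (pixels), "world_to_cam" (4x4, takes a point from world to camera coordinates). Camera axes: x right, y down, z forward; pixel columns grow to the right and rows downward; lengths in m; the calibration is good to about 2 mm. A picture is of the moment at which its call begins: read the wrist's pose just before it. camera_info takes no time and is no camera call; for the wrist camera it gives the pose at the moment of the call.
- env.hand_in(): hands the job in, once; it reports no verdict.
Trained networks look in the newest picture that a camera, given by its name, has taken for a name from the list of things; names that differ only in an ending like _2 or _b are one class to them, and where a whole thing is asked for, a point or a joint stands for the part that bears it (a point fixed in the world has none). Each returns a list of dicts, best first, with "conf" (0 to 1); they miss things now and then, are a little off and sometimes report something else, mostly with a low value. They report only what shows in the picture. A call takes as long as a camera call.
- spotter.spot_in(camera, query): "extent" ([left, top, right, bottom] in pixels, round what is visible of it).
The state is a dict: "clock": time; "joint_pos": joint angles; "qvel": joint speeds; "tau": joint torques, N m; "tcp_pos": TCP position; "orientation": TCP orientation; "wrist_force": force on the tool from outside, world axes, zero at the start; "ft_torque": the same for the moment, N m; "finger_gap": finger opening in m.
Only numpy, scipy, OpenCV 4.12 (cv2) and the standard library are available. Lean on these libraries where they do the work, as an engineer would, in place of code of your own. Each camera call takes 0.05 s, during which the arm holds its last target. There are 200 camera calls.

## Working session

There is one attempt and no reset: what is moved stays moved. The work goes in short steps, Python scripts to look and compute and a tool call to move; the robot and the scene stay as the last step left them, time stands still between calls to the robot, and variables do not carry over. Pictures are saved under pics/ and viewed, about 12 in all and at most 16, crops included, and the job is handed in when it is done.

Besides the shell and the picture viewer there is one more tool, called after "Call:" in YAML: its name, and indented under it one key for each argument. play_rows: Moves the arm, as the interface text tells. Its arguments: {"type":"object","properties":{"moves":{"type":"array"},"force":{"type":"number"}},"required":["moves"]}

```bash
ls; mkdir -p pics
python3 - <<'E'
from workcell import get_state, imaging, env, spotter
import cv2
print(get_state())
ims=[]
for c in ["side","top"]:
    im=imaging.read_camera(c); cv2.imwrite(f"pics/{c}0.png",im[:,:,::-1])
    i=imaging.camera_info(c); print(c,i["fx"],i["cx"],i["cy"],i["world_to_cam"])
    for q in ["lock_a_mid","cradle_a","tray","driver_grip"]:
        for r in spotter.spot_in(c,q): print(c,q,[round(v) for v in r["extent"]],round(r["conf"],2))
E
```

```text
pics
{'clock': 0.0, 'joint_pos': array([-1.36762474e+00,  3.13994224e-01,  4.49208437e-02,  1.30360581e+00,
        4.60203849e-05,  1.43120344e+00]), 'qvel': array([ 0.00131288, -0.00054154, -0.00041023, -0.00149507, -0.00025427,
       -0.0014433 ]), 'tau': array([ 1.13254082e-03, -4.80625749e+01,  2.98535174e+01,  1.92655879e-02,
       -3.22753122e-04, -3.48161819e-06]), 'tcp_pos': array([ 0.19315078, -0.54101468,  0.23038863]), 'orientation': array([-9.41685803e-04,  9.85349543e-01,  1.70544400e-01, -6.92385368e-06]), 'wrist_force': array([-0.32184392, -0.46106019, -0.49572888]), 'ft_torque': array([-0.02570592, -0.03936923,  0.02339809]), 'finger_gap': 0.08552062660773674}
side 396.18864736459847 259.32081332409837 190.2949123740473 [[ 0.99961999  0.01603908 -0.02241939 -0.49211852]
 [-0.00878408 -0.58556473 -0.81057806  0.15650902]
 [-0.02612893  0.81046696 -0.58520132  0.73314512]
 [ 0.          0.          0.          1.        ]]
side lock_a_mid [276, 237, 305, 247] 0.8
side cradle_a [268, 256, 324, 279] 0.95
side cradle_a [270, 205, 313, 218] 0.87
side cradle_a [267, 222, 312, 236] 0.59
side cradle_a [269, 233, 317, 257] 0.58
side tray [234, 146, 302, 203] 0.96
side driver_grip [235, 227, 248, 286] 0.6
side driver_grip [269, 221, 311, 235] 0.47
top 388.36050855561194 255.80152855230088 198.67690645906563 [[ 0.00422038 -0.9993175   0.03669764  0.1800612 ]
 [-0.99055663 -0.00920685 -0.13679469  0.50465495]
 [ 0.1370392  -0.03577377 -0.98991944  0.82763566]
 [ 0.          0.          0.          1.        ]]
top lock_a_mid [308, 172, 311, 194] 0.51
top cradle_a [295, 160, 322, 202] 0.95
top cradle_a [259, 160, 276, 200] 0.9
top cradle_a [320, 157, 344, 198] 0.79
top cradle_a [330, 167, 335, 194] 0.64
top cradle_a [276, 160, 300, 197] 0.57
top cradle_a [284, 216, 348, 226] 0.56
top tray [138, 163, 247, 237] 0.92
top driver_grip [282, 215, 348, 227] 0.6
```

Run:
```python
import cv2,numpy as np
a=cv2.imread("pics/top0.png")[130:260,120:380];a=cv2.resize(a,None,fx=3,fy=3,interpolation=cv2.INTER_CUBIC)
cv2.imwrite("pics/t1.png",a)
b=cv2.imread("pics/side0.png")[120:310,180:360];b=cv2.resize(b,None,fx=3,fy=3,interpolation=cv2.INTER_CUBIC)
cv2.imwrite("pics/s1.png",b)
```

```text
(no output)
```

View pics/t1.png

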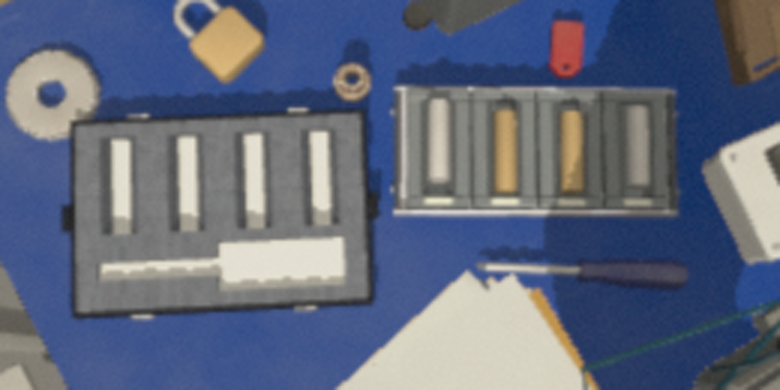

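View pics/s1.png

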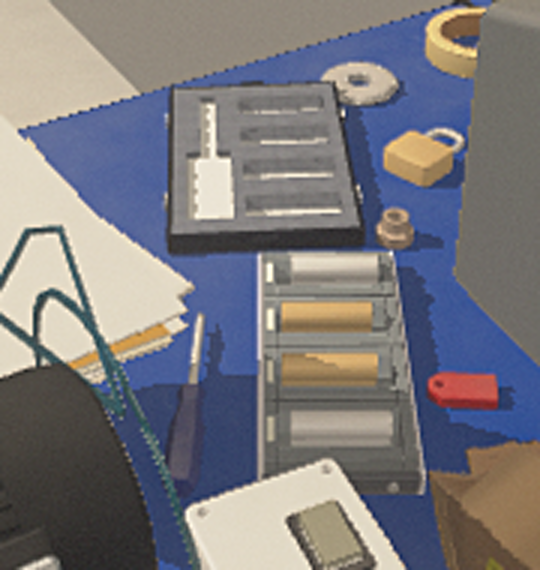

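Rack, left to right, reads nickel, brass, brass, nickel. The driver's blade points left, the same way as the cut-out. Next I'll turn these pixels into positions.

```bash
cat > h.py <<'E'
from workcell import get_state, imaging, env, spotter
import numpy as np, cv2
def ray(cam,u,v,z,info=None):
    i=info or imaging.camera_info(cam); M=np.array(i["world_to_cam"]); R=M[:3,:3]; o=-R.T@M[:3,3]
    d=R.T@np.array([(u-i["cx"])/i["fx"],(v-i["cy"])/i["fy"],1]); return o+d*(z-o[2])/d[2]
def proj(i,p):
    M=np.array(i["world_to_cam"]); c=M[:3,:3]@np.asarray(p)+M[:3,3]
    return i["fx"]*c[0]/c[2]+i["cx"], i["fy"]*c[1]/c[2]+i["cy"]
def pose():
    s=get_state(); w,x,y,z=s["orientation"]
    X=np.array([1-2*(y*y+z*z),2*(x*y+w*z),2*(x*z-w*y)])
    Z=np.array([2*(x*z+w*y),2*(y*z-w*x),1-2*(x*x+y*y)])
    return s,s["tcp_pos"],np.degrees(np.arctan2(X[1],X[0])),X,Z
def st():
    s,p,yaw,X,Z=pose()
    print("t",round(s["clock"],2),"tcp mm",np.round(p*1e3,1),"yaw",round(yaw,2),"Z",np.round(Z,3),"F",np.round(s["wrist_force"],1),"gap",round(s["finger_gap"]*1e3,1))
E
python3 - <<'E'
from h import *
f=lambda n,u,v,z,k=3:print(n,np.round(ray("top",120+u/3,130+v/3,z)*1e3).astype(int))
for n,u,v in [("TL",72,122),("TR",365,110),("BR",373,300),("BL",75,315)]: f(n,u,v,.017)
for n,u,v in [("rTL",400,88),("rTR",676,88),("rBR",677,213),("rBL",393,213)]: f(n,u,v,.021)
for n,u,v in [("l1t",440,97),("l1b",438,183),("l2t",505,106),("l2b",505,192),("l3t",571,107),("l3b",571,191),("l4t",638,103),("l4b",638,187)]: f(n,u,v,.031)
for n,u,v in [("pk1",122,138),("pk1b",121,230),("pk4",320,130),("pk4b",321,225)]: f(n,u,v,.005)
for n,u,v in [("dtip",480,265),("dneck",580,271),("dbutt",686,274)]: f(n,u,v,.011)
g=lambda n,u,v,z:print("side",n,np.round(ray("side",180+u/3,120+v/3,z)*1e3).astype(int))
g("dtip",200,315,.011);g("dneck",192,388,.011);g("dbutt",180,478,.011)
g("TL",170,88,.017);g("TR",335,88,.017);g("BR",362,230,.017);g("BL",168,235,.017)
g("rTL",260,255,.021);g("rTR",393,252,.021);g("rBR",422,492,.021)
i=imaging.camera_info("wrist");print(np.round(i["world_to_cam"],3),i["fx"])
E
```

```text
TL [567 435  17]
TR [579 215  17]
BR [435 208  17]
BL [423 426  17]
rTL [595 189  21]
rTR [598 -22  21]
rBR [501 -20  21]
rBL [500 194  21]
l1t [586 159  31]
l1b [521 161  31]
l2t [580 111  31]
l2b [515 111  31]
l3t [580  61  31]
l3b [516  62  31]
l4t [583  10  31]
l4b [519  12  31]
pk1 [557 400   5]
pk1b [487 398   5]
pk4 [565 250   5]
pk4b [492 248   5]
dtip [462 128  11]
dneck [458  52  11]
dbutt [456 -28  11]
side dtip [465 123  11]
side dneck [462  52  11]
side dbutt [459 -22  11]
side TL [426 424  17]
side TR [572 420  17]
side BR [581 211  17]
side BL [438 207  17]
side rTL [506 177  21]
side rTR [601 179  21]
side rBR [597 -42  21]
[[ 0.336 -0.942 -0.    -0.575]
 [-0.898 -0.321  0.303 -0.04 ]
 [-0.285 -0.101 -0.953  0.38 ]
 [ 0.     0.     0.     1.   ]] 333.7779425794608
```

Call:
play_rows:
  moves:
    - {"claw":3.4,"delta_pos":[56.3,-57.5,0],"twist":19.65}
    - {"claw":3.4,"delta_pos":[56.3,-57.5,0],"twist":19.65}
    - {"claw":3.4,"delta_pos":[56.3,-57.5,0],"twist":19.65}
    - {"claw":3.4,"delta_pos":[56.3,-57.5,0],"twist":19.65}
    - {"claw":3.4,"delta_pos":[56.3,-57.5,0],"twist":19.65}
    - {"claw":3.4,"delta_pos":[56.3,-57.5,0],"twist":19.65}
    - {"claw":3.4,"delta_pos":[56.3,-57.5,0],"twist":19.65}
    - {"claw":3.4,"delta_pos":[56.3,-57.5,0],"twist":19.65}
    - {"claw":3.4,"delta_pos":[56.3,-57.5,0],"twist":19.65}
    - {"claw":3.4,"delta_pos":[56.3,-57.5,0],"twist":19.65}
    - {"claw":3.4,"delta_pos":[56.3,-57.5,0],"twist":19.65}
    - {"claw":3.4,"delta_pos":[56.3,-57.5,0],"twist":19.65}
  force: 50

```text
clock: 2.0
tcp_pos: [0.5085, 0.1116, 0.2315]
orientation: [-0.012, 1.0, 0.025, -0.0]
wrist_force: [0.0, -0.8, 0.3]
finger_gap: 0.0338
```

```bash
python3 -c "from h import *; st()"
```

```text
t 2.0 tcp mm [508.5 111.6 231.5] yaw 2.81 Z [-0.001  0.024 -1.   ] F [ 0.  -0.8  0.3] gap 33.8
```

Call:
play_rows:
  moves:
    - {"claw":3.4,"delta_pos":[0,0,0],"twist":0}
    - {"claw":3.4,"delta_pos":[0,0,0],"twist":0}

```text
clock: 2.25
tcp_pos: [0.5076, 0.108, 0.231]
orientation: [-0.011, 1.0, 0.021, -0.001]
wrist_force: [0.2, 0.4, -0.5]
finger_gap: 0.0337
```

Run:
```python
from h import *; st()
im=imaging.read_camera("wrist");i=imaging.camera_info("wrist")
np.save("w1.npy",np.array([i["fx"],i["fy"],i["cx"],i["cy"]]+list(np.array(i["world_to_cam"]).ravel())))
cv2.imwrite("pics/w1.png",cv2.resize(im[:,:,::-1],(800,600),interpolation=cv2.INTER_CUBIC))
cv2.imwrite("pics/w1raw.png",im[:,:,::-1])
```

```text
t 2.25 tcp mm [507.6 108.  231. ] yaw 2.43 Z [-0.003  0.023 -1.   ] F [ 0.2  0.4 -0.5] gap 33.7
```

View pics/w1.png

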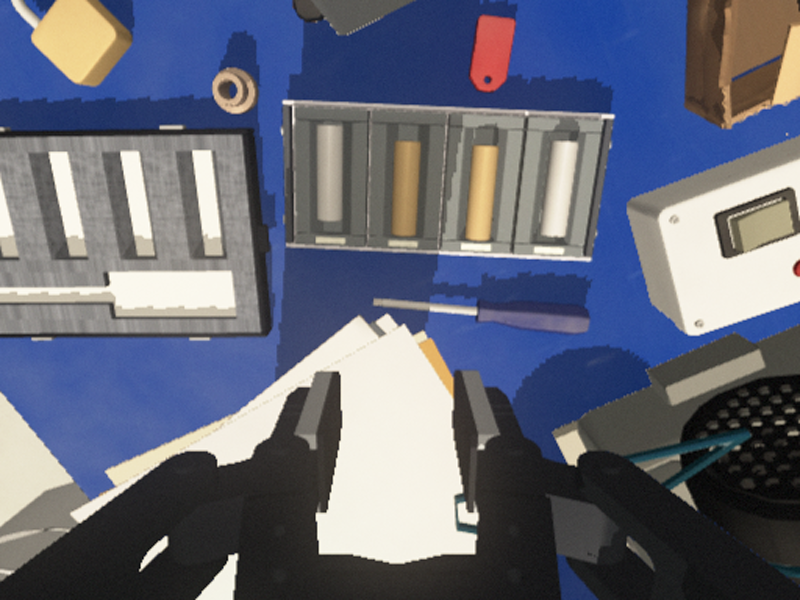

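Run:
```python
from h import *
a=np.load("w1.npy");i=dict(fx=a[0],fy=a[1],cx=a[2],cy=a[3],world_to_cam=a[4:].reshape(4,4))
print(np.round(i["world_to_cam"],3))
f=lambda n,u,v,z:print(n,np.round(ray(0,u/1.5625,v/1.5625,z,i)*1e3).astype(int))
for n,t,b in [("l1",(330,124),(330,222)),("l2",(407,140),(404,237)),("l3",(484,145),(480,241)),("l4",(565,140),(557,238))]: f(n,*t,.031);f(n,*b,.031)
for n,u,v in [("TR",251,130),("BR",270,333)]: f(n,u,v,.017)
for n,u,v in [("rTL",287,103),("rTR",613,118),("rBR",592,259),("rBL",287,245)]: f(n,u,v,.021)
for n,u,v in [("dtip",374,302),("dneck",478,313),("dbutt",588,319)]: f(n,u,v,.011)
f("cut handle R mouth top",233,271,.011);f("cut R bot",236,316,.011);f("cut step",109,275,.011)
f("p4 fl t",206,152,.005);f("p4 b",208,235,.005);f("p3 t",131,152,.005);f("p3 b",143,235,.005)
```

```text
[[ 0.042 -0.999 -0.024  0.092]
 [-0.952 -0.047  0.304  0.448]
 [-0.305  0.01  -0.952  0.533]
 [ 0.     0.     0.     1.   ]]
l1 [586 157  31]
l1 [524 157  31]
l2 [578 109  31]
l2 [516 108  31]
l3 [577  60  31]
l3 [516  57  31]
l4 [582  10  31]
l4 [520   6  31]
TR [580 211  17]
BR [437 203  17]
rTL [597 186  21]
rTR [597 -21  21]
rBR [505 -22  21]
rBL [505 188  21]
dtip [463 127  11]
dneck [458  51  11]
dbutt [458 -30  11]
cut handle R mouth top [482 231  11]
cut R bot [447 230  11]
cut step [474 322  11]
p4 fl t [564 247   5]
p4 b [506 249   5]
p3 t [562 299   5]
p3 b [504 297   5]
```

Call:
play_rows:
  moves:
    - {"claw":3.4,"delta_pos":[4.1,-5.3,6],"twist":2}
    - {"claw":3.4,"delta_pos":[4.1,-5.3,6],"twist":2}
    - {"claw":3.4,"delta_pos":[4.1,-5.3,6],"twist":2}
    - {"claw":3.4,"delta_pos":[4.1,-5.3,6],"twist":2}
    - {"claw":3.4,"delta_pos":[4.1,-5.3,6],"twist":2}

```text
clock: 2.92
tcp_pos: [0.549, 0.1293, 0.1739]
orientation: [-0.026, 0.999, 0.031, -0.001]
wrist_force: [1.1, 0.0, 0.4]
finger_gap: 0.0342
```

```bash
python3 -c "from h import *; st(); print(get_state()['joint_pos'],get_state()['qvel'])"
```

```text
t 2.92 tcp mm [549.  129.3 173.9] yaw 3.58 Z [-0.003  0.051 -0.999] F [1.1 0.  0.4] gap 34.2
[ 0.06145446  0.31059427 -0.10042995  1.1600876   0.0510589   3.14059908] [ 0.00048766 -0.00080722 -0.00088693 -0.00591574  0.00128873  0.00182543]
```

Call:
play_rows:
  moves:
    - {"claw":3.4,"delta_pos":[0,0,-3],"twist":-10.6}
    - {"claw":3.4,"delta_pos":[0,0,-3],"twist":-21.2}
    - {"claw":3.4,"delta_pos":[0,0,-3],"twist":-31.8}
    - {"claw":3.4,"delta_pos":[0,0,-3],"twist":-42.4}
    - {"claw":3.4,"delta_pos":[0,0,-3],"twist":-53}
    - {"claw":3.4,"delta_pos":[0,0,-3],"twist":-63.6}
    - {"claw":3.4,"delta_pos":[0,0,-3],"twist":-74.2}
    - {"claw":3.4,"delta_pos":[0,0,-3],"twist":-84.8}
    - {"claw":3.4,"delta_pos":[0,0,-3],"twist":-95.4}
    - {"claw":3.4,"delta_pos":[0,0,-3],"twist":-106}
    - {"claw":3.4,"delta_pos":[0,0,-3],"twist":-106}
    - {"claw":3.4,"delta_pos":[0,0,-3],"twist":-106}

```text
clock: 4.42
tcp_pos: [0.5491, 0.1279, 0.2031]
orientation: [-0.016, 0.578, 0.816, 0.02]
wrist_force: [0.3, -0.3, 1.0]
finger_gap: 0.034
```

```bash
python3 -c "from h import *; st(); print(get_state()['joint_pos'])"
```

```text
t 4.42 tcp mm [549.1 127.9 203.1] yaw 109.43 Z [-0.004  0.051 -0.999] F [ 0.3 -0.3  1. ] gap 34.0
[ 0.05886644  0.2974503  -0.04599087  1.22870231  0.05113537  1.29084945]
```

Call:
play_rows:
  moves:
    - {"claw":3.4,"delta_pos":[0,0,0],"twist":-10.6}
    - {"claw":3.4,"delta_pos":[0,0,0],"twist":-21.2}
    - {"claw":3.4,"delta_pos":[0,0,0],"twist":-31.8}
    - {"claw":3.4,"delta_pos":[0,0,0],"twist":-42.4}
    - {"claw":3.4,"delta_pos":[0,0,0],"twist":-53}
    - {"claw":3.4,"delta_pos":[0,0,0],"twist":-63.6}
    - {"claw":3.4,"delta_pos":[0,0,0],"twist":-74.2}
    - {"claw":3.4,"delta_pos":[0,0,0],"twist":-84.8}
    - {"claw":3.4,"delta_pos":[0,0,0],"twist":-95.4}
    - {"claw":3.4,"delta_pos":[0,0,0],"twist":-106}
    - {"claw":3.4,"delta_pos":[0,0,0],"twist":-116.6}
    - {"claw":3.4,"delta_pos":[0,0,0],"twist":-127}

```text
clock: 5.92
tcp_pos: [0.5491, 0.1279, 0.2027]
orientation: [0.01, -0.475, 0.879, 0.024]
wrist_force: [0.1, 0.0, 0.1]
finger_gap: 0.0342
```

Call:
play_rows:
  moves:
    - {"claw":3.4,"delta_pos":[0,0,0],"twist":-10.6}
    - {"claw":3.4,"delta_pos":[0,0,0],"twist":-21.2}
    - {"claw":3.4,"delta_pos":[0,0,0],"twist":-31.8}
    - {"claw":3.4,"delta_pos":[0,0,0],"twist":-42.4}
    - {"claw":3.4,"delta_pos":[0,0,0],"twist":-53}
    - {"claw":3.4,"delta_pos":[0,0,0],"twist":-63.6}
    - {"claw":3.4,"delta_pos":[0,0,0],"twist":-74.2}
    - {"claw":3.4,"delta_pos":[0,0,0],"twist":-84.8}
    - {"claw":3.4,"delta_pos":[0,0,0],"twist":-95.4}
    - {"claw":3.4,"delta_pos":[0,0,0],"twist":-106}
    - {"claw":3.4,"delta_pos":[0,0,0],"twist":-116.6}
    - {"claw":3.4,"delta_pos":[0,0,0],"twist":-123}

```text
clock: 7.42
tcp_pos: [0.5491, 0.1279, 0.2027]
orientation: [-0.025, 1.0, -0.003, -0.003]
wrist_force: [0.5, -0.0, 0.2]
finger_gap: 0.0337
```

```bash
python3 -c "from h import *; st(); print(get_state()['joint_pos'])"
```

```text
t 7.42 tcp mm [549.1 127.9 202.7] yaw -0.31 Z [-0.005  0.051 -0.999] F [ 0.5 -0.   0.2] gap 33.7
[ 0.05887499  0.29805803 -0.04610617  1.22863046  0.05118358 -3.07729514]
```

Call:
play_rows:
  moves:
    - {"claw":3.4,"delta_pos":[0,0,0],"twist":-3.5}
    - {"claw":3.4,"delta_pos":[0,5,0],"twist":-5}
    - {"claw":3.4,"delta_pos":[0,5,0],"twist":-5}
    - {"claw":3.4,"delta_pos":[0,5,0],"twist":-5}

```text
clock: 7.92
tcp_pos: [0.5477, 0.1072, 0.2]
orientation: [-0.014, 1.0, 0.016, -0.001]
wrist_force: [0.2, -0.9, -0.1]
finger_gap: 0.0337
```

```bash
python3 -c "from h import *; st(); print(get_state()['joint_pos'])"
```

```text
t 7.92 tcp mm [547.7 107.2 200. ] yaw 1.85 Z [-0.003  0.028 -1.   ] F [ 0.2 -0.9 -0.1] gap 33.7
[ 0.03434135  0.29006399 -0.06316156  1.21917206  0.0278782  -3.13953555]
```

Call:
play_rows:
  moves:
    - {"claw":3.4,"delta_pos":[0,5,0],"twist":-2}
    - {"claw":3.4,"delta_pos":[0,5,0],"twist":-2}
    - {"claw":3.4,"delta_pos":[0,5,0],"twist":-2}

```text
clock: 8.3
tcp_pos: [0.5489, 0.0906, 0.1985]
orientation: [-0.001, 1.0, 0.009, -0.001]
wrist_force: [-0.2, 0.1, 0.5]
finger_gap: 0.034
```

```bash
python3 -c "from h import *; st(); print(get_state()['joint_pos'])"
```

```text
t 8.3 tcp mm [548.9  90.6 198.5] yaw 0.99 Z [-0.001  0.002 -1.   ] F [-0.2  0.1  0.5] gap 34.0
[ 1.83502803e-02  2.89264689e-01 -6.76034137e-02  1.21529366e+00
  1.64089794e-03 -3.14046361e+00]
```

Call:
play_rows:
  moves:
    - {"claw":3.4,"delta_pos":[0,0,0],"twist":10.6}
    - {"claw":3.4,"delta_pos":[0,0,0],"twist":21.2}
    - {"claw":3.4,"delta_pos":[0,0,0],"twist":31.8}
    - {"claw":3.4,"delta_pos":[0,0,0],"twist":42.4}
    - {"claw":3.4,"delta_pos":[0,0,0],"twist":53}
    - {"claw":3.4,"delta_pos":[0,0,0],"twist":63.6}
    - {"claw":3.4,"delta_pos":[0,0,0],"twist":74.2}
    - {"claw":3.4,"delta_pos":[0,-1,0],"twist":84.8}
    - {"claw":3.4,"delta_pos":[0,-3,0],"twist":95.4}
    - {"claw":3.4,"delta_pos":[0,-5,0],"twist":106}
    - {"claw":3.4,"delta_pos":[0,-6.8,0],"twist":116.6}
    - {"claw":3.4,"delta_pos":[0,-6.8,0],"twist":127}

```text
clock: 9.8
tcp_pos: [0.5474, 0.1601, 0.1986]
orientation: [-0.0, -0.452, 0.892, 0.001]
wrist_force: [0.1, -0.8, -0.3]
finger_gap: 0.0343
```

Call:
play_rows:
  moves:
    - {"claw":3.4,"delta_pos":[0,0,1],"twist":10.6}
    - {"claw":3.4,"delta_pos":[0,0,3],"twist":21.2}
    - {"claw":3.4,"delta_pos":[0,0,5],"twist":31.8}
    - {"claw":3.4,"delta_pos":[0,0,7],"twist":42.4}
    - {"claw":3.4,"delta_pos":[0,0,8],"twist":53.5}
    - {"claw":3.4,"delta_pos":[0,0,8],"twist":53.5}
    - {"claw":3.4,"delta_pos":[0,0,8],"twist":53.5}

```text
clock: 10.68
tcp_pos: [0.5478, 0.1589, 0.1192]
orientation: [-0.0, -0.006, 1.0, 0.001]
wrist_force: [1.1, 0.6, 0.5]
finger_gap: 0.0341
```

Run:
```python
from h import *; st(); print(get_state()['joint_pos'])
im=imaging.read_camera("wrist");i=imaging.camera_info("wrist")
np.save("w2.npy",np.array([i["fx"],i["fy"],i["cx"],i["cy"]]+list(np.array(i["world_to_cam"]).ravel())))
cv2.imwrite("pics/w2.png",cv2.resize(im[:,:,::-1],(800,600),interpolation=cv2.INTER_CUBIC))
```

```text
t 10.68 tcp mm [547.8 158.9 119.2] yaw -179.31 Z [-0.001  0.002 -1.   ] F [1.1 0.6 0.5] gap 34.1
[ 0.1407796   0.3611273  -0.16715096  1.04291505  0.00164788  0.12876191]
```

View pics/w2.png

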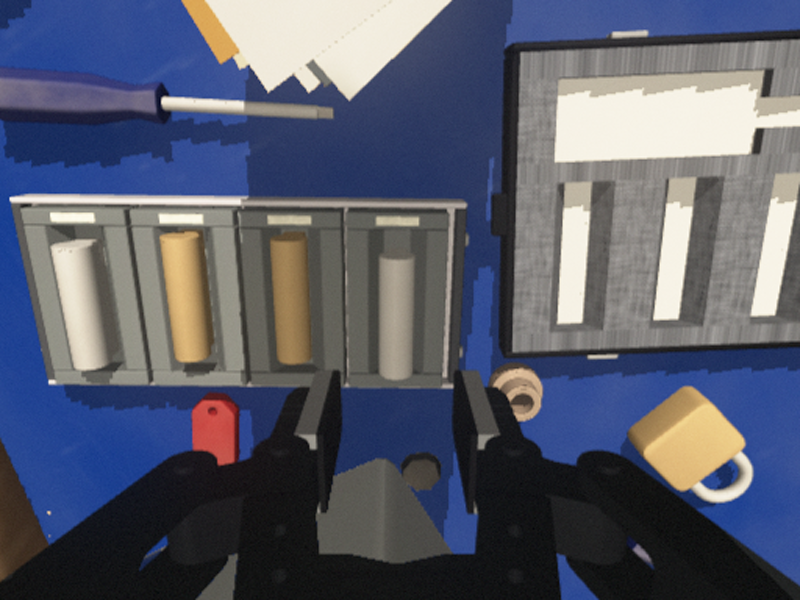

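The wrist view shows the rack at lower left with lock 1 (leftmost) at (397, 257–375), and the tray's near right edge at (513,47)–(507,352).

Run:
```python
from h import *
a=np.load("w2.npy");i=dict(fx=a[0],fy=a[1],cx=a[2],cy=a[3],world_to_cam=a[4:].reshape(4,4))
f=lambda n,u,v,z:print(n,np.round(ray(0,u/1.5625,v/1.5625,z,i)*1e3).astype(int))
for n,t,b in [("l1",(397,257),(396,375)),("l2",(289,237),(295,361)),("l3",(182,235),(192,359)),("l4",(75,244),(91,366))]: f(n,*t,.032);f(n,*b,.030)
f("rNL",465,203,.021);f("rFL",462,386,.021);f("rNR",14,200,.021);f("rFR",52,383,.021)
f("tNR",513,47,.017);f("tFR",505,352,.017)
f("cut NR",555,162,.017);f("cut r n",556,78,.017);f("cut step",771,70,.017)
for n,q in [("p4",[(559,180),(614,180),(551,330),(605,330)]),("p3",[(668,178),(724,178),(649,328),(705,328)])]:
  for u,v in q: f(n,u,v,.017)
f("p4floor near",577,200,.005);f("p4floor far",571,324,.005);f("p3 floor near",682,190,.005);f("p3 far",667,322,.005)
```

```text
l1 [525 159  32]
l1 [585 159  30]
l2 [517 111  32]
l2 [578 110  30]
l3 [516  63  32]
l3 [578  60  30]
l4 [521  15  32]
l4 [582  11  30]
rNL [502 190  21]
rFL [596 193  21]
rNR [503 -17  21]
rFR [596 -17  21]
tNR [436 208  17]
tFR [578 215  17]
cut NR [484 231  17]
cut r n [448 228  17]
cut step [444 321  17]
p4 [492 234  17]
p4 [491 259  17]
p4 [566 237  17]
p4 [565 265  17]
p3 [490 284  17]
p3 [490 310  17]
p3 [564 287  17]
p3 [564 315  17]
p4floor near [502 247   5]
p4floor far [567 251   5]
p3 floor near [497 298   5]
p3 far [565 302   5]
```

Call:
play_rows:
  moves:
    - {"claw":3.4,"delta_pos":[-0.7,0.1,4],"twist":0.7}
    - {"claw":3.4,"delta_pos":[-0.7,0.1,7],"twist":0.7}
    - {"claw":3.4,"delta_pos":[-0.7,0.1,8.5],"twist":0.7}
    - {"claw":3.4,"delta_pos":[-0.7,0.1,9.4],"twist":0.7}
    - {"claw":3.4,"delta_pos":[-0.7,0.1,9.4],"twist":0.7}

```text
clock: 11.35
tcp_pos: [0.5545, 0.16, 0.0248]
orientation: [-0.001, 0.001, 1.0, 0.001]
wrist_force: [0.1, -0.9, 1.5]
finger_gap: 0.0338
```

Run:
```python
from h import *; st()
im=imaging.read_camera("wrist")
cv2.imwrite("pics/w3.png",cv2.resize(im[150:,80:432,::-1],(800,532),interpolation=cv2.INTER_CUBIC))
```

```text
t 11.35 tcp mm [554.5 160.   24.8] yaw 179.83 Z [-0.001  0.001 -1.   ] F [ 0.1 -0.9  1.5] gap 33.8
```

View pics/w3.png

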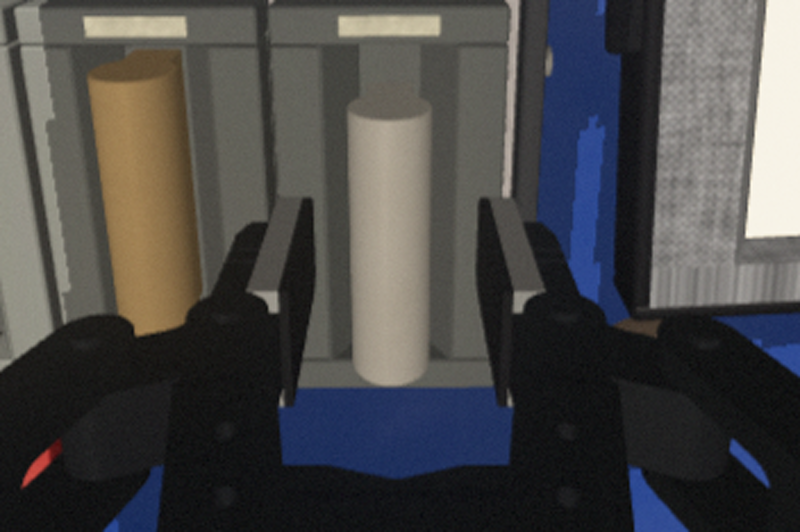

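The jaws straddle lock 1 centrally and the neighbouring lock is clear. I'll lower and close.

Call:
play_rows:
  moves:
    - {"claw":3.4,"delta_pos":[0,0,0.28],"twist":0}
    - {"claw":3.4,"delta_pos":[0,0,0.28],"twist":0}
    - {"claw":1.0,"delta_pos":[0,0,0.28],"twist":0}
    - {"claw":1.0,"delta_pos":[0,0,0.28],"twist":0}
    - {"claw":1.0,"delta_pos":[0,0,0.28],"twist":0}
    - {"claw":1.0,"delta_pos":[0,0,0.28],"twist":0}
  force: 50

```text
clock: 12.15
tcp_pos: [0.5546, 0.1599, 0.0223]
orientation: [-0.0, 0.002, 1.0, 0.001]
wrist_force: [-0.6, -0.9, 4.4]
finger_gap: 0.0147
```

Call:
play_rows:
  moves:
    - {"claw":1.0,"delta_pos":[0,0,-1],"twist":0}
    - {"claw":1.0,"delta_pos":[0,0,-2.5],"twist":0}
    - {"claw":1.0,"delta_pos":[0,0,-2.5],"twist":0}
    - {"claw":1.0,"delta_pos":[0,0,-2.5],"twist":0}

```text
clock: 12.65
tcp_pos: [0.5545, 0.16, 0.047]
orientation: [-0.001, 0.002, 1.0, 0.001]
wrist_force: [0.3, -0.3, -2.6]
finger_gap: 0.0147
```

Run:
```python
from h import *; st()
im=imaging.read_camera("wrist")
cv2.imwrite("pics/w4.png",cv2.resize(im[150:,80:432,::-1],(800,532),interpolation=cv2.INTER_CUBIC))
```

```text
t 12.65 tcp mm [554.5 160.   47. ] yaw 179.81 Z [-0.001  0.002 -1.   ] F [ 0.3 -0.3 -2.6] gap 14.7
```

View pics/w4.png

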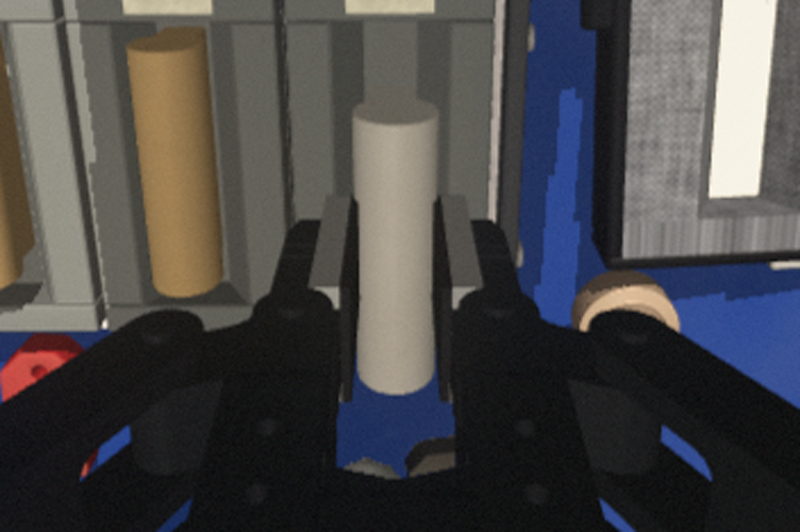

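Call:
play_rows:
  moves:
    - {"claw":1.0,"delta_pos":[0,0,-2],"twist":0}
    - {"claw":1.0,"delta_pos":[1,5,-2.5],"twist":-1}
    - {"claw":1.0,"delta_pos":[2,11,-2.5],"twist":-3.2}
    - {"claw":1.0,"delta_pos":[3,17,-2.5],"twist":-3.2}
    - {"claw":1.0,"delta_pos":[3.5,21,-2],"twist":-3.2}
    - {"claw":1.0,"delta_pos":[3.5,23.8,0],"twist":-3.2}
    - {"claw":1.0,"delta_pos":[3.5,23.8,0.5],"twist":-3.2}
    - {"claw":1.0,"delta_pos":[3.5,23.8,0.5],"twist":-3.2}
    - {"claw":1.0,"delta_pos":[3.5,23.8,0.5],"twist":-3.2}

```text
clock: 13.82
tcp_pos: [0.5206, 0.3971, 0.0426]
orientation: [-0.001, -0.026, 1.0, 0.001]
wrist_force: [0.6, 0.2, -1.9]
finger_gap: 0.0146
```

Run:
```python
from h import *; st()
im=imaging.read_camera("wrist");i=imaging.camera_info("wrist")
np.save("w5.npy",np.array([i["fx"],i["fy"],i["cx"],i["cy"]]+list(np.array(i["world_to_cam"]).ravel())))
im=cv2.resize(im[:,:,::-1],(800,600),interpolation=cv2.INTER_CUBIC).copy()
c=np.array([501.2,322.3]);r=np.radians(3);R=np.array([[np.cos(r),-np.sin(r)],[np.sin(r),np.cos(r)]])
def pt(x,y,z): 
    q=c+R@[x,y]; u,v=proj(i,[q[0]/1e3,q[1]/1e3,z/1e3]); return (int(u*1.5625),int(v*1.5625))
for y in (75,25,-25):
    P=[pt(23+a,y+b,17) for a,b in((-37,-13.5),(37,-13.5),(37,13.5),(-37,13.5))]
    cv2.polylines(im,[np.array(P)],True,(0,0,255),1)
cv2.polylines(im,[np.array([pt(a,b,17) for a,b in((-74,-111),(74,-111),(74,111),(-74,111))])],True,(0,255,0),1)
cv2.imwrite("pics/w5.png",im)
```

```text
t 13.82 tcp mm [520.6 397.1  42.6] yaw -177.07 Z [-0.001  0.001 -1.   ] F [ 0.6  0.2 -1.9] gap 14.6
```

View pics/w5.png

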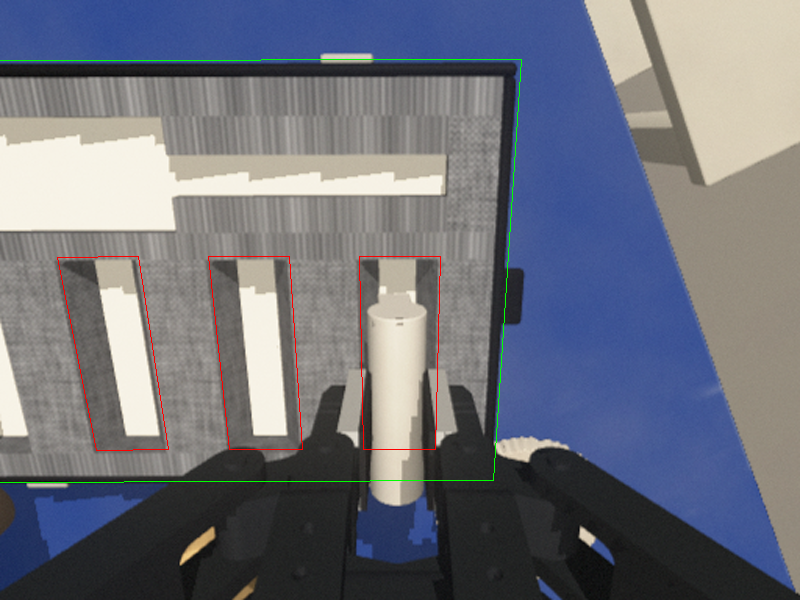

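The predicted pockets (red) match the tray within about 1 mm. I'll lower lock 1.

Call:
play_rows:
  moves:
    - {"claw":1.0,"delta_pos":[0,0.1,1],"twist":0}
    - {"claw":1.0,"delta_pos":[0,0.1,1.7],"twist":0}
    - {"claw":1.0,"delta_pos":[0,0.1,2.1],"twist":0}
    - {"claw":1.0,"delta_pos":[0,0.1,2.3],"twist":0}
    - {"claw":1.0,"delta_pos":[0,0.1,2.4],"twist":0}
    - {"claw":1.0,"delta_pos":[0,0.1,2.4],"twist":0}

```text
clock: 14.62
tcp_pos: [0.5202, 0.3992, 0.0185]
orientation: [-0.0, -0.026, 1.0, 0.001]
wrist_force: [0.4, -0.8, -0.8]
finger_gap: 0.0152
```

Call:
play_rows:
  moves:
    - {"claw":1.0,"delta_pos":[0,0,0.06],"twist":0}
    - {"claw":1.0,"delta_pos":[0,0,0.06],"twist":0}
    - {"claw":1.0,"delta_pos":[0,0,0.06],"twist":0}

```text
clock: 15.0
tcp_pos: [0.5203, 0.3993, 0.0183]
orientation: [-0.0, -0.026, 1.0, 0.001]
wrist_force: [-2.0, -1.8, 4.9]
finger_gap: 0.0148
```

Call:
play_rows:
  moves:
    - {"claw":3.4,"delta_pos":[0,0,0],"twist":0}
    - {"claw":3.4,"delta_pos":[0,0,0],"twist":0}
    - {"claw":3.4,"delta_pos":[0,0,-1],"twist":0}
    - {"claw":3.4,"delta_pos":[0,0,-3],"twist":0}
    - {"claw":3.4,"delta_pos":[0,-4,-5],"twist":0}
    - {"claw":3.4,"delta_pos":[-0.2,-10,-5],"twist":1}
    - {"claw":3.4,"delta_pos":[-0.6,-16,-5],"twist":2.9}
    - {"claw":3.4,"delta_pos":[-1.2,-22,-5],"twist":2.9}
    - {"claw":3.4,"delta_pos":[-1.2,-28,-5],"twist":2.9}
    - {"claw":3.4,"delta_pos":[-1.2,-29,-3],"twist":2.9}
    - {"claw":3.4,"delta_pos":[-1.2,-29,-2],"twist":2.9}
    - {"claw":3.4,"delta_pos":[-1.2,-29,-2],"twist":2.9}

```text
clock: 16.5
tcp_pos: [0.5467, 0.1107, 0.0367]
orientation: [-0.001, -0.001, 1.0, 0.001]
wrist_force: [-0.4, -0.3, 0.7]
finger_gap: 0.0339
```

Run:
```python
from h import *; st()
im=imaging.read_camera("wrist")
top=imaging.read_camera("top")
a=cv2.resize(im[150:,80:432,::-1],(528,351),interpolation=cv2.INTER_CUBIC)
b=cv2.resize(top[150:245,130:260,::-1],None,fx=4,fy=4,interpolation=cv2.INTER_CUBIC)
b=b[:, :]; h=np.zeros((600,800,3),np.uint8); a=cv2.resize(a,(400,266)); b=cv2.resize(b,(400,292)); h[:266,:400]=a; h[:292,400:]=b
cv2.imwrite("pics/w6.png",h[:300])
```

```text
t 16.5 tcp mm [546.7 110.7  36.7] yaw -179.85 Z [-0.003  0.002 -1.   ] F [-0.4 -0.3  0.7] gap 33.9
```

View pics/w6.png

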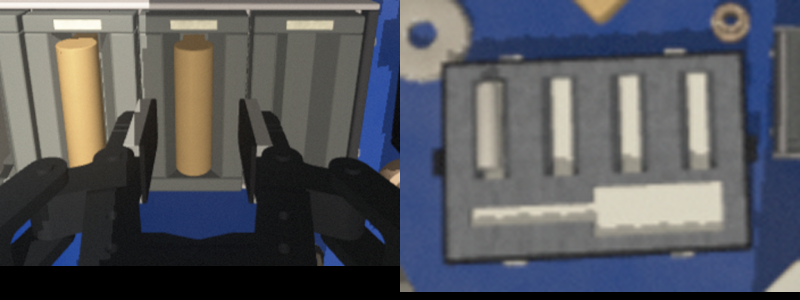

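Lock 1 sits in pocket 1, and the jaws are centred over lock 2.

Call:
play_rows:
  moves:
    - {"claw":3.4,"delta_pos":[-0.1,-0.05,0.8],"twist":0}
    - {"claw":3.4,"delta_pos":[-0.1,-0.05,1.3],"twist":0}
    - {"claw":3.4,"delta_pos":[-0.1,-0.05,1.45],"twist":0}
    - {"claw":3.4,"delta_pos":[-0.1,-0.05,1.45],"twist":0}
    - {"claw":1.0,"delta_pos":[-0.1,-0.05,1.45],"twist":0}
    - {"claw":1.0,"delta_pos":[-0.1,-0.05,1.45],"twist":0}
    - {"claw":1.0,"delta_pos":[-0.1,-0.05,1.45],"twist":0}
    - {"claw":1.0,"delta_pos":[-0.1,-0.05,1.45],"twist":0}

```text
clock: 17.6
tcp_pos: [0.5485, 0.1095, 0.023]
orientation: [-0.0, -0.001, 1.0, 0.001]
wrist_force: [-1.1, -0.2, 3.9]
finger_gap: 0.0147
```

Call:
play_rows:
  moves:
    - {"claw":1.0,"delta_pos":[0,0,-1],"twist":0}
    - {"claw":1.0,"delta_pos":[0,0,-3],"twist":0}
    - {"claw":1.0,"delta_pos":[0.4,4,-5],"twist":-1}
    - {"claw":1.0,"delta_pos":[1.0,10,-5],"twist":-2.9}
    - {"claw":1.0,"delta_pos":[1.8,16,-5],"twist":-2.9}
    - {"claw":1.0,"delta_pos":[2.4,21,-5],"twist":-2.9}
    - {"claw":1.0,"delta_pos":[2.4,23.9,-4],"twist":-2.9}
    - {"claw":1.0,"delta_pos":[2.4,23.9,-2],"twist":-2.9}
    - {"claw":1.0,"delta_pos":[2.4,23.9,-1.5],"twist":-2.9}
    - {"claw":1.0,"delta_pos":[2.4,23.9,-1.5],"twist":-2.9}

```text
clock: 18.85
tcp_pos: [0.5235, 0.348, 0.0378]
orientation: [-0.001, -0.026, 1.0, 0.0]
wrist_force: [-0.2, -0.1, -2.1]
finger_gap: 0.0146
```

Over pocket 2 and still held. I'll lower to about 18.8 mm.

Call:
play_rows:
  moves:
    - {"claw":1.0,"delta_pos":[0,0,0.8],"twist":0}
    - {"claw":1.0,"delta_pos":[0,0,1.4],"twist":0}
    - {"claw":1.0,"delta_pos":[0,0,1.7],"twist":0}
    - {"claw":1.0,"delta_pos":[0,0,1.85],"twist":0}
    - {"claw":1.0,"delta_pos":[0,0,1.9],"twist":0}
    - {"claw":1.0,"delta_pos":[0,0,1.9],"twist":0}

```text
clock: 19.6
tcp_pos: [0.524, 0.3487, 0.0192]
orientation: [-0.001, -0.026, 1.0, 0.001]
wrist_force: [-0.8, -0.5, -1.5]
finger_gap: 0.015
```

Call:
play_rows:
  moves:
    - {"claw":1.0,"delta_pos":[0,0,0.05],"twist":0}
    - {"claw":1.0,"delta_pos":[0,0,0.1],"twist":0}
    - {"claw":1.0,"delta_pos":[0,0,0.1],"twist":0}

```text
clock: 19.98
tcp_pos: [0.5241, 0.3487, 0.019]
orientation: [-0.0, -0.026, 1.0, 0.001]
wrist_force: [-2.8, -1.2, 5.9]
finger_gap: 0.0147
```

Call:
play_rows:
  moves:
    - {"claw":3.4,"delta_pos":[0,0,0],"twist":0}
    - {"claw":3.4,"delta_pos":[0,0,0],"twist":0}
    - {"claw":3.4,"delta_pos":[0,0,-1],"twist":0}
    - {"claw":3.4,"delta_pos":[0,0,-3],"twist":0}
    - {"claw":3.4,"delta_pos":[0,-4,-5],"twist":0}
    - {"claw":3.4,"delta_pos":[-0.2,-10,-5],"twist":1}
    - {"claw":3.4,"delta_pos":[-0.6,-16,-5],"twist":2.9}
    - {"claw":3.4,"delta_pos":[-0.8,-22,-5],"twist":2.9}
    - {"claw":3.4,"delta_pos":[-0.8,-28,-5],"twist":2.9}
    - {"claw":3.4,"delta_pos":[-0.8,-28.8,-3],"twist":2.9}
    - {"claw":3.4,"delta_pos":[-0.8,-28.8,-1.7],"twist":2.9}
    - {"claw":3.4,"delta_pos":[-0.8,-28.8,-1.7],"twist":2.9}

```text
clock: 21.48
tcp_pos: [0.546, 0.062, 0.0338]
orientation: [-0.002, -0.001, 1.0, 0.001]
wrist_force: [0.2, -0.1, 0.7]
finger_gap: 0.0342
```

Run:
```python
from h import *; st()
im=imaging.read_camera("wrist")
top=imaging.read_camera("top")
h=np.zeros((300,800,3),np.uint8); h[:266,:400]=cv2.resize(im[150:,80:432,::-1],(400,266)); h[:292,400:]=cv2.resize(top[150:245,130:260,::-1],(400,292),interpolation=cv2.INTER_CUBIC)
cv2.imwrite("pics/w7.png",h)
```

```text
t 21.48 tcp mm [546.   62.   33.8] yaw -179.85 Z [-0.004  0.002 -1.   ] F [ 0.2 -0.1  0.7] gap 34.2
```

View pics/w7.png

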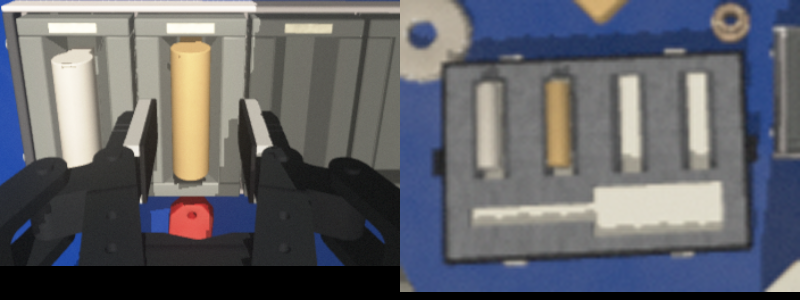

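Locks 1 and 2 are seated. Lock 3 lies between the jaws, about 1 mm off centre.

Call:
play_rows:
  moves:
    - {"claw":3.4,"delta_pos":[-0.1,-0.1,0.6],"twist":0}
    - {"claw":3.4,"delta_pos":[-0.1,-0.1,1.0],"twist":0}
    - {"claw":3.4,"delta_pos":[-0.1,-0.1,1.15],"twist":0}
    - {"claw":3.4,"delta_pos":[-0.1,-0.1,1.15],"twist":0}
    - {"claw":1.0,"delta_pos":[-0.1,-0.1,1.15],"twist":0}
    - {"claw":1.0,"delta_pos":[-0.1,-0.1,1.15],"twist":0}
    - {"claw":1.0,"delta_pos":[-0.1,-0.1,1.15],"twist":0}
    - {"claw":1.0,"delta_pos":[-0.1,-0.1,1.15],"twist":0}

```text
clock: 22.58
tcp_pos: [0.5482, 0.0603, 0.0234]
orientation: [-0.0, -0.001, 1.0, 0.001]
wrist_force: [-1.0, -1.1, 3.3]
finger_gap: 0.0146
```

Call:
play_rows:
  moves:
    - {"claw":1.0,"delta_pos":[0,0,-1],"twist":0}
    - {"claw":1.0,"delta_pos":[0,0,-3],"twist":0}
    - {"claw":1.0,"delta_pos":[0.4,4,-5],"twist":-1}
    - {"claw":1.0,"delta_pos":[1.0,10,-5],"twist":-2.9}
    - {"claw":1.0,"delta_pos":[1.6,16,-5],"twist":-2.9}
    - {"claw":1.0,"delta_pos":[2.1,21,-5],"twist":-2.9}
    - {"claw":1.0,"delta_pos":[2.1,23.8,-4],"twist":-2.9}
    - {"claw":1.0,"delta_pos":[2.1,23.8,-2],"twist":-2.9}
    - {"claw":1.0,"delta_pos":[2.1,23.8,-1.5],"twist":-2.9}
    - {"claw":1.0,"delta_pos":[2.1,23.8,-1.5],"twist":-2.9}

```text
clock: 23.82
tcp_pos: [0.5261, 0.2979, 0.0382]
orientation: [-0.001, -0.026, 1.0, 0.001]
wrist_force: [1.0, 0.7, -1.7]
finger_gap: 0.0149
```

Call:
play_rows:
  moves:
    - {"claw":1.0,"delta_pos":[0,0,0.8],"twist":0}
    - {"claw":1.0,"delta_pos":[0,0,1.4],"twist":0}
    - {"claw":1.0,"delta_pos":[0,0,1.7],"twist":0}
    - {"claw":1.0,"delta_pos":[0,0,1.85],"twist":0}
    - {"claw":1.0,"delta_pos":[0,0,1.92],"twist":0}
    - {"claw":1.0,"delta_pos":[0,0,1.92],"twist":0}

```text
clock: 24.58
tcp_pos: [0.5266, 0.2984, 0.0195]
orientation: [-0.001, -0.026, 1.0, 0.001]
wrist_force: [-0.6, 0.0, -2.1]
finger_gap: 0.0144
```

Call:
play_rows:
  moves:
    - {"claw":1.0,"delta_pos":[0,0,0.05],"twist":0}
    - {"claw":1.0,"delta_pos":[0,0,0.1],"twist":0}
    - {"claw":1.0,"delta_pos":[0,0,0.1],"twist":0}

```text
clock: 24.95
tcp_pos: [0.5267, 0.2984, 0.0194]
orientation: [-0.0, -0.026, 1.0, 0.001]
wrist_force: [-2.6, -1.7, 6.6]
finger_gap: 0.015
```

Call:
play_rows:
  moves:
    - {"claw":3.4,"delta_pos":[0,0,0],"twist":0}
    - {"claw":3.4,"delta_pos":[0,0,0],"twist":0}
    - {"claw":3.4,"delta_pos":[0,0,-1],"twist":0}
    - {"claw":3.4,"delta_pos":[0,0,-3],"twist":0}
    - {"claw":3.4,"delta_pos":[0,-4,-5],"twist":0}
    - {"claw":3.4,"delta_pos":[-0.2,-10,-5],"twist":1}
    - {"claw":3.4,"delta_pos":[-0.6,-16,-5],"twist":2.9}
    - {"claw":3.4,"delta_pos":[-0.9,-22,-5],"twist":2.9}
    - {"claw":3.4,"delta_pos":[-0.9,-28,-5],"twist":2.9}
    - {"claw":3.4,"delta_pos":[-0.9,-28.8,-3],"twist":2.9}
    - {"claw":3.4,"delta_pos":[-0.9,-28.8,-1.8],"twist":2.9}
    - {"claw":3.4,"delta_pos":[-0.9,-28.8,-1.8],"twist":2.9}

```text
clock: 26.45
tcp_pos: [0.5496, 0.012, 0.035]
orientation: [-0.002, -0.001, 1.0, 0.001]
wrist_force: [-0.2, -0.3, 1.3]
finger_gap: 0.0337
```

Run:
```python
from h import *; st()
im=imaging.read_camera("wrist")
top=imaging.read_camera("top")
h=np.zeros((300,800,3),np.uint8); h[:266,:400]=cv2.resize(im[150:,80:432,::-1],(400,266)); h[:292,400:]=cv2.resize(top[150:245,130:260,::-1],(400,292),interpolation=cv2.INTER_CUBIC)
cv2.imwrite("pics/w8.png",h)
```

```text
t 26.45 tcp mm [549.6  12.   35. ] yaw -179.85 Z [-0.004  0.002 -1.   ] F [-0.2 -0.3  1.3] gap 33.7
```

View pics/w8.png

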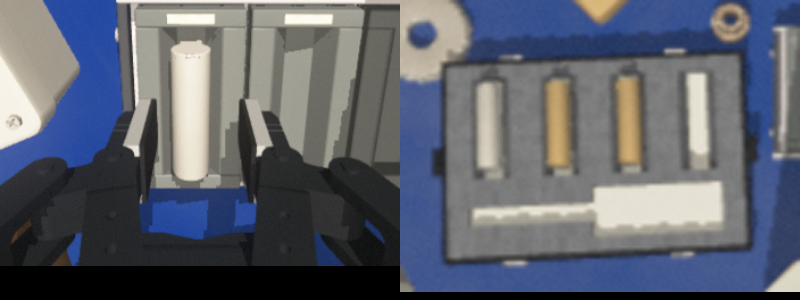

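Run:
```python
from h import *
a=np.load("w1.npy");i=dict(fx=a[0],fy=a[1],cx=a[2],cy=a[3],world_to_cam=a[4:].reshape(4,4))
for z in (0,.03,.06,.09): print(z,np.round(ray("top",120+705/3,130+163/3,z)*1e3)[:2],np.round(ray(0,628/1.5625,210/1.5625,z,i)*1e3)[:2],np.round(ray("top",120+752/3,130+262/3,z)*1e3)[:2],np.round(ray(0,690/1.5625,333/1.5625,z,i)*1e3)[:2])
```

```text
0 [544. -49.] [537. -50.] [467. -83.] [ 446. -113.]
0.03 [538. -40.] [541. -37.] [464. -73.] [457. -95.]
0.06 [533. -31.] [545. -25.] [461. -62.] [469. -77.]
0.09 [528. -22.] [548. -12.] [459. -52.] [480. -60.]
```

The white box nearby is only about 30 mm tall, so the gripper clears it. I'll take lock 4.

Call:
play_rows:
  moves:
    - {"claw":3.4,"delta_pos":[-0.1,-0.1,0.6],"twist":0}
    - {"claw":3.4,"delta_pos":[-0.1,-0.1,1.1],"twist":0}
    - {"claw":3.4,"delta_pos":[-0.1,-0.1,1.25],"twist":0}
    - {"claw":3.4,"delta_pos":[-0.1,-0.1,1.25],"twist":0}
    - {"claw":1.0,"delta_pos":[-0.1,-0.1,1.25],"twist":0}
    - {"claw":1.0,"delta_pos":[-0.1,-0.1,1.25],"twist":0}
    - {"claw":1.0,"delta_pos":[-0.1,-0.1,1.25],"twist":0}
    - {"claw":1.0,"delta_pos":[-0.1,-0.1,1.25],"twist":0}

```text
clock: 27.55
tcp_pos: [0.5518, 0.0101, 0.0236]
orientation: [-0.0, -0.001, 1.0, 0.001]
wrist_force: [-1.0, -1.1, 4.1]
finger_gap: 0.0146
```

Call:
play_rows:
  moves:
    - {"claw":1.0,"delta_pos":[0,0,-1],"twist":0}
    - {"claw":1.0,"delta_pos":[0,0,-3],"twist":0}
    - {"claw":1.0,"delta_pos":[0.4,4,-5],"twist":-1}
    - {"claw":1.0,"delta_pos":[1.0,10,-5],"twist":-2.9}
    - {"claw":1.0,"delta_pos":[1.6,16,-5],"twist":-2.9}
    - {"claw":1.0,"delta_pos":[2.2,21,-5],"twist":-2.9}
    - {"claw":1.0,"delta_pos":[2.2,23.8,-4],"twist":-2.9}
    - {"claw":1.0,"delta_pos":[2.2,23.8,-2],"twist":-2.9}
    - {"claw":1.0,"delta_pos":[2.2,23.8,-1.5],"twist":-2.9}
    - {"claw":1.0,"delta_pos":[2.2,23.8,-1.5],"twist":-2.9}

```text
clock: 28.8
tcp_pos: [0.5288, 0.2478, 0.0385]
orientation: [-0.001, -0.026, 1.0, 0.001]
wrist_force: [-0.7, 0.1, -1.8]
finger_gap: 0.0147
```

Call:
play_rows:
  moves:
    - {"claw":1.0,"delta_pos":[0,0,0.8],"twist":0}
    - {"claw":1.0,"delta_pos":[0,0,1.4],"twist":0}
    - {"claw":1.0,"delta_pos":[0,0,1.7],"twist":0}
    - {"claw":1.0,"delta_pos":[0,0,1.85],"twist":0}
    - {"claw":1.0,"delta_pos":[0,0,1.92],"twist":0}
    - {"claw":1.0,"delta_pos":[0,0,1.92],"twist":0}

```text
clock: 29.55
tcp_pos: [0.5293, 0.2482, 0.0197]
orientation: [-0.001, -0.026, 1.0, 0.001]
wrist_force: [-0.6, -0.8, -1.3]
finger_gap: 0.0147
```

Call:
play_rows:
  moves:
    - {"claw":1.0,"delta_pos":[0,0,0.05],"twist":0}
    - {"claw":1.0,"delta_pos":[0,0,0.1],"twist":0}
    - {"claw":1.0,"delta_pos":[0,0,0.1],"twist":0}

```text
clock: 29.92
tcp_pos: [0.5293, 0.2482, 0.0196]
orientation: [-0.0, -0.026, 1.0, 0.001]
wrist_force: [-3.0, -1.3, 6.5]
finger_gap: 0.0148
```

Lock 4 is seated. Now I'll release it and go over the screwdriver with the jaws turned 95°.

Call:
play_rows:
  moves:
    - {"claw":3.4,"delta_pos":[0,0,0],"twist":0}
    - {"claw":3.4,"delta_pos":[0,0,0],"twist":0}
    - {"claw":3.4,"delta_pos":[0,0,-2],"twist":0}
    - {"claw":3.4,"delta_pos":[0,0,-5],"twist":5}
    - {"claw":4.2,"delta_pos":[1,-2,-8],"twist":15.6}
    - {"claw":4.2,"delta_pos":[3,-6,-9],"twist":26}
    - {"claw":4.2,"delta_pos":[5,-11,-9],"twist":36.6}
    - {"claw":4.2,"delta_pos":[7,-16,-9],"twist":47}
    - {"claw":4.2,"delta_pos":[8.3,-21,-9],"twist":57.6}
    - {"claw":4.2,"delta_pos":[8.3,-23.3,-9],"twist":68}
    - {"claw":4.2,"delta_pos":[8.3,-23.3,-9],"twist":78.6}
    - {"claw":4.2,"delta_pos":[8.3,-23.3,-9],"twist":89}

```text
clock: 31.42
tcp_pos: [0.4589, 0.0104, 0.1083]
orientation: [-0.001, 0.685, 0.729, 0.0]
wrist_force: [-0.2, 0.0, 0.1]
finger_gap: 0.0419
```

Call:
play_rows:
  moves:
    - {"claw":4.2,"delta_pos":[0,0,1],"twist":6.1}
    - {"claw":4.2,"delta_pos":[0,0,2],"twist":6.1}
    - {"claw":4.2,"delta_pos":[0,0,2],"twist":6.1}
    - {"claw":4.2,"delta_pos":[0,0,2],"twist":6.1}

```text
clock: 31.92
tcp_pos: [0.4586, 0.0111, 0.0883]
orientation: [-0.001, 0.72, 0.694, -0.0]
wrist_force: [0.3, -0.6, 0.6]
finger_gap: 0.0421
```

Run:
```python
from h import *; st(); print(get_state()['joint_pos'])
im=imaging.read_camera("wrist");i=imaging.camera_info("wrist")
np.save("w9.npy",np.array([i["fx"],i["fy"],i["cx"],i["cy"]]+list(np.array(i["world_to_cam"]).ravel())))
cv2.imwrite("pics/w9.png",cv2.resize(im[:,:,::-1],(800,600),interpolation=cv2.INTER_CUBIC))
```

```text
t 31.93 tcp mm [458.6  11.1  88.3] yaw 87.97 Z [-0.001  0.001 -1.   ] F [ 0.3 -0.6  0.6] gap 42.1
[-1.51897799e-01  1.91050971e-01 -4.86217229e-01  8.95194167e-01
  1.24084410e-03  1.45428819e+00]
```

View pics/w9.png

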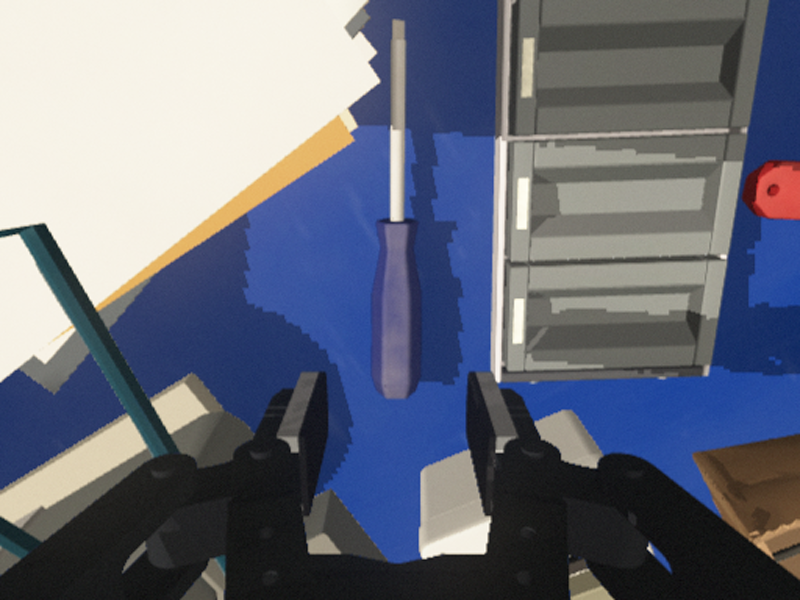

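```bash
python3 - <<'E'
from h import *
a=np.load("w9.npy");i=dict(fx=a[0],fy=a[1],cx=a[2],cy=a[3],world_to_cam=a[4:].reshape(4,4))
f=lambda n,u,v,z:print(n,z,np.round(ray(0,u/1.5625,v/1.5625,z,i)*1e3).astype(int))
f("neck",397,221,.011);f("butt",396,397,.011);f("tip",399,20,.011)
f("handle L",372,330,.011);f("handle R",420,330,.011)
for z in(.0,.05,.1):
    f("wire",175,440,z);f("grey corner",195,377,z);f("greyR",335,492,z);f("white box",422,470,z);f("white box top",570,412,z)
E
python3 - <<'E'
import cv2
a=cv2.imread("pics/top0.png")[150:330,250:430]
cv2.imwrite("pics/c.png",cv2.resize(a,None,fx=3,fy=3))
E
```

```text
neck 0.011 [460  52  11]
butt 0.011 [457 -32  11]
tip 0.011 [464 128  11]
handle L 0.011 [447   3  11]
handle R 0.011 [469   2  11]
wire 0.0 [343 -58   0]
grey corner 0.0 [359 -23   0]
greyR 0.0 [422 -93   0]
white box 0.0 [469 -81   0]
white box top 0.0 [543 -49   0]
wire 0.05 [369 -27  50]
grey corner 0.05 [381   1  50]
greyR 0.05 [431 -54  50]
white box 0.05 [467 -44  50]
white box top 0.05 [526 -19  50]
wire 0.1 [394   5 100]
grey corner 0.1 [403  25 100]
greyR 0.1 [439 -14 100]
white box 0.1 [466  -8 100]
white box top 0.1 [508  10 100]
```

View pics/c.png

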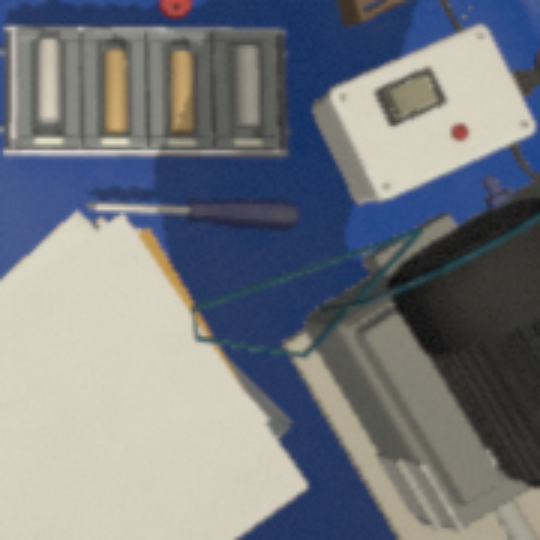

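Run:
```python
from h import *
a=np.load("w9.npy");i=dict(fx=a[0],fy=a[1],cx=a[2],cy=a[3],world_to_cam=a[4:].reshape(4,4))
for z in np.arange(0,.2,.02): print(round(z,2),np.round(ray("top",250+195/3,150+310/3,z)*1e3)[:2],np.round(ray(0,42/1.5625,228/1.5625,z,i)*1e3)[:2],"C",np.round(ray("top",250+420/3,150+232/3,z)*1e3)[:2])
```

```text
0.0 [384.  48.] [301.  52.] C [ 444. -127.]
0.02 [384.  52.] [315.  55.] C [ 443. -119.]
0.04 [384.  55.] [329.  59.] C [ 441. -111.]
0.06 [384.  59.] [343.  62.] C [ 440. -104.]
0.08 [384.  63.] [357.  65.] C [439. -96.]
0.1 [384.  67.] [371.  68.] C [437. -88.]
0.12 [384.  70.] [384.  71.] C [436. -80.]
0.14 [384.  74.] [398.  74.] C [435. -73.]
0.16 [384.  78.] [412.  77.] C [434. -65.]
0.18 [385.  82.] [426.  80.] C [432. -57.]
```

Run:
```python
from h import *
a=np.load("w9.npy");i=dict(fx=a[0],fy=a[1],cx=a[2],cy=a[3],world_to_cam=a[4:].reshape(4,4))
A=ray("top",315,253.3,0);C=ray("top",390,227.3,0)
M=np.array(imaging.camera_info("top")["world_to_cam"]);o=-M[:3,:3].T@M[:3,3]
n=np.cross(A-o,C-o);n/=np.linalg.norm(n)
for u,v in [(42,228),(90,305),(125,360),(150,400),(180,445)]:
    p,q=ray(0,u/1.5625,v/1.5625,0,i),ray(0,u/1.5625,v/1.5625,.1,i);d=q-p
    print(u,v,np.round((p+d*(n@(o-p))/(n@d))*1e3))
im=cv2.imread("pics/w9.png")[200:460,0:200];cv2.imwrite("pics/c2.png",cv2.resize(im,None,fx=2,fy=2))
im=cv2.imread("pics/side0.png")[180:384,130:300];cv2.imwrite("pics/c3.png",cv2.resize(im,None,fx=3,fy=3,interpolation=cv2.INTER_CUBIC)[:600])
```

```text
42 228 [384.  71. 120.]
90 305 [390.  53. 119.]
125 360 [395.  39. 118.]
150 400 [399.  28. 118.]
180 445 [404.  14. 116.]
```

View pics/c3.png

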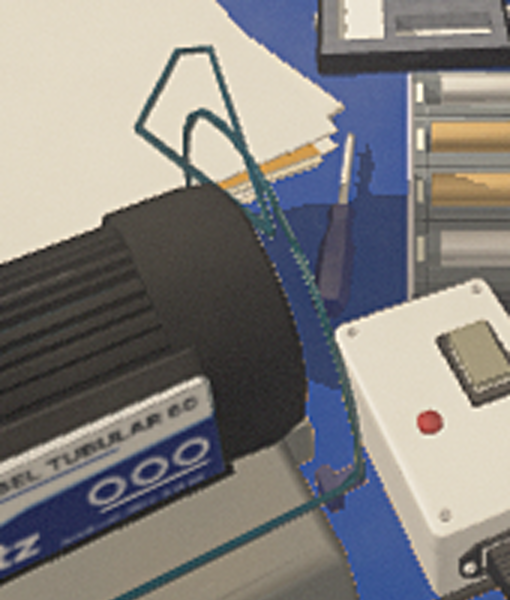

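Call:
play_rows:
  moves:
    - {"claw":3.8,"delta_pos":[1.2,0.4,0],"twist":0}
    - {"claw":3.8,"delta_pos":[1.2,0.4,0],"twist":0}
    - {"claw":3.8,"delta_pos":[1.2,0.4,1.5],"twist":0}
    - {"claw":3.8,"delta_pos":[1.2,0.4,3],"twist":0}
    - {"claw":3.8,"delta_pos":[1.2,0.4,4.3],"twist":0}
    - {"claw":3.8,"delta_pos":[1.2,0.4,4.3],"twist":0}

```text
clock: 32.72
tcp_pos: [0.4621, 0.0232, 0.0444]
orientation: [-0.002, 0.72, 0.694, -0.001]
wrist_force: [0.9, 0.5, 0.2]
finger_gap: 0.0382
```

Run:
```python
from h import *; st()
im=imaging.read_camera("wrist"); s=imaging.read_camera("side")
h=np.zeros((500,800,3),np.uint8); h[:300,:400]=cv2.resize(im[:,:,::-1],(400,300)); h[:400,400:]=cv2.resize(s[110:310,150:350,::-1],(400,400),interpolation=cv2.INTER_CUBIC)
cv2.imwrite("pics/w10.png",h)
```

```text
t 32.73 tcp mm [462.1  23.2  44.4] yaw 87.92 Z [-0.003  0.002 -1.   ] F [0.9 0.5 0.2] gap 38.2
```

View pics/w10.png

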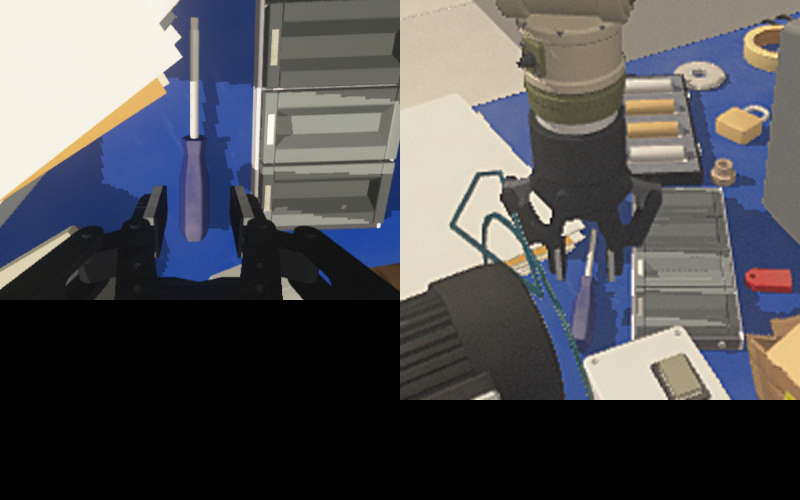

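Run:
```python
from h import *
i=imaging.camera_info("side")
def yplane(u,v,y):
    p=ray("side",u,v,0);q=ray("side",u,v,.1);d=q-p;return np.round((p+d*(y-p[1])/d[1])*1e3)
for n,u,v in [("L elbow top",503,180),("L elbow low",512,203),("R elbow top",662,182),("R el low",655,205),("body L",530,180),("body R",632,180),("tipL",562,278),("tipR",612,275),("body bottom mid",580,195)]:
    print(n,[yplane(150+(u-400)/2,110+v/2,y/1e3) for y in (13,23)])
for p in [(384,71,120),(390,53,119),(395,39,118),(404,14,116),(412,-10,115)]:
    u,v=proj(i,np.array(p)/1e3);print(p,round((u-150)*2+400),round((v-110)*2))
```

```text
L elbow top [array([402.,  13., 160.]), array([400.,  23., 152.])]
L elbow low [array([407.,  13., 136.]), array([405.,  23., 128.])]
R elbow top [array([531.,  13., 157.]), array([531.,  23., 149.])]
R el low [array([525.,  13., 133.]), array([525.,  23., 125.])]
body L [array([424.,  13., 160.]), array([422.,  23., 152.])]
body R [array([506.,  13., 159.]), array([506.,  23., 151.])]
tipL [array([443.,  13.,  50.]), array([442.,  23.,  41.])]
tipR [array([487.,  13.,  54.]), array([487.,  23.,  44.])]
body bottom mid [array([464.,  13., 144.]), array([463.,  23., 136.])]
(384, 71, 120) 496 177
(390, 53, 119) 500 190
(395, 39, 118) 504 201
(404, 14, 116) 511 221
(412, -10, 115) 517 241
```

The wire's height beside the handle would clash with the gripper elbows. I'll grip the white shaft just ahead of the neck instead, at y ≈ 64, where the wire is farther away.

Call:
play_rows:
  moves:
    - {"claw":2.2,"delta_pos":[0,-0.3,-2],"twist":0}
    - {"claw":2.2,"delta_pos":[2.5,-0.3,-2],"twist":0}
    - {"claw":2.2,"delta_pos":[4.1,-0.3,-2],"twist":0}
    - {"claw":2.2,"delta_pos":[4.1,-0.3,-1],"twist":0}
    - {"claw":2.2,"delta_pos":[4.1,-0.3,0],"twist":0}
    - {"claw":2.2,"delta_pos":[4.1,-0.3,1],"twist":0}
    - {"claw":2.2,"delta_pos":[4.1,-0.3,1],"twist":0}

```text
clock: 33.7
tcp_pos: [0.4603, 0.0637, 0.034]
orientation: [-0.002, 0.72, 0.694, -0.001]
wrist_force: [0.2, 0.2, -0.4]
finger_gap: 0.0219
```

Call:
play_rows:
  moves:
    - {"claw":2.2,"delta_pos":[0,0,0.7],"twist":0}
    - {"claw":2.2,"delta_pos":[0,0,0.7],"twist":0}

```text
clock: 33.95
tcp_pos: [0.4612, 0.0639, 0.0279]
orientation: [-0.001, 0.72, 0.694, -0.0]
wrist_force: [0.0, 0.7, 0.7]
finger_gap: 0.0219
```

Run:
```python
from h import *; st()
im=imaging.read_camera("wrist"); s=imaging.read_camera("side")
h=np.zeros((400,800,3),np.uint8); h[:,:400]=cv2.resize(im[34:,106:406,::-1],(400,467))[:400]; h[:400,400:]=cv2.resize(s[110:310,150:350,::-1],(400,400),interpolation=cv2.INTER_CUBIC)
cv2.imwrite("pics/w11.png",h)
```

```text
t 33.95 tcp mm [461.2  63.9  27.9] yaw 87.89 Z [-0.002  0.001 -1.   ] F [0.  0.7 0.7] gap 21.9
```

View pics/w11.png

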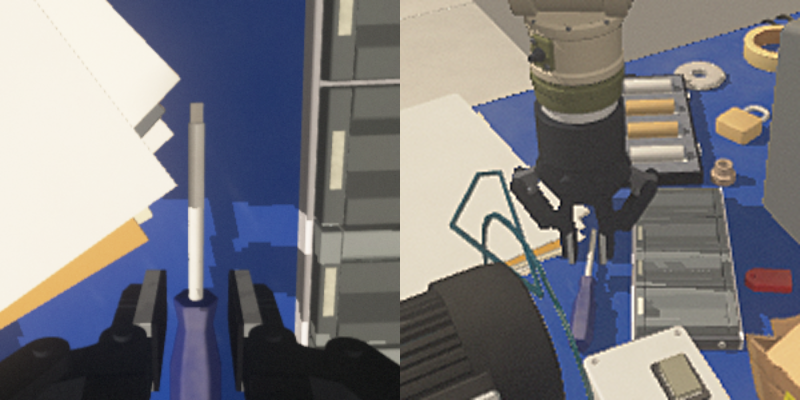

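The shaft runs centrally between the jaws and the elbows clear the wire. I'll descend in two steps.

Call:
play_rows:
  moves:
    - {"claw":2.2,"delta_pos":[0.3,0,0.6],"twist":0}
    - {"claw":2.2,"delta_pos":[0.3,0,1.2],"twist":0}
    - {"claw":2.2,"delta_pos":[0.3,0,1.5],"twist":0}
    - {"claw":2.2,"delta_pos":[0.3,0,1.5],"twist":0}

```text
clock: 34.55
tcp_pos: [0.4612, 0.0671, 0.0129]
orientation: [-0.001, 0.72, 0.694, -0.0]
wrist_force: [1.0, 0.6, 0.6]
finger_gap: 0.0218
```

Call:
play_rows:
  moves:
    - {"claw":2.2,"delta_pos":[0,0,0.5],"twist":0}
    - {"claw":2.2,"delta_pos":[0,0,0.55],"twist":0}
    - {"claw":2.2,"delta_pos":[0,0,0.55],"twist":0}

```text
clock: 34.92
tcp_pos: [0.4615, 0.0671, 0.0078]
orientation: [-0.001, 0.72, 0.694, -0.0]
wrist_force: [0.1, -0.3, -0.6]
finger_gap: 0.0218
```

Call:
play_rows:
  moves:
    - {"claw":2.2,"delta_pos":[0,0,0.08],"twist":0}
    - {"claw":0.0,"delta_pos":[0,0,0.08],"twist":0}
    - {"claw":0.0,"delta_pos":[0,0,0.08],"twist":0}
    - {"claw":0.0,"delta_pos":[0,0,0.08],"twist":0}
    - {"claw":0.0,"delta_pos":[0,0,0.08],"twist":0}
  force: 70

```text
clock: 35.55
tcp_pos: [0.4616, 0.0671, 0.0071]
orientation: [-0.001, 0.72, 0.694, 0.0]
wrist_force: [-0.3, 0.4, -0.2]
finger_gap: -0.0001
```

Call:
play_rows:
  moves:
    - {"claw":0.0,"delta_pos":[0,0,-0.5],"twist":0}
    - {"claw":0.0,"delta_pos":[0,0,-1.5],"twist":0}
    - {"claw":0.0,"delta_pos":[0,0,-3],"twist":0}
    - {"claw":0.0,"delta_pos":[0,0,-3],"twist":0}
    - {"claw":0.0,"delta_pos":[0,0,-3],"twist":0}

```text
clock: 36.17
tcp_pos: [0.4617, 0.067, 0.0371]
orientation: [-0.001, 0.72, 0.694, 0.0]
wrist_force: [0.9, -0.1, -0.1]
finger_gap: 0.0001
```

Run:
```python
from h import *; st()
i=imaging.camera_info("wrist")
np.save("w12.npy",np.array([i["fx"],i["fy"],i["cx"],i["cy"]]+list(np.array(i["world_to_cam"]).ravel())))
im=imaging.read_camera("wrist"); s=imaging.read_camera("side"); t=imaging.read_camera("top")
cv2.imwrite("pics/w12w.png",im[:,:,::-1]);cv2.imwrite("pics/w12s.png",s[:,:,::-1])
for c in("side","wrist","top"):
  for q in("driver_grip",):
    print(c,[( [round(v) for v in r["extent"]],round(r["conf"],2)) for r in spotter.spot_in(c,q)])
# blue handle segmentation in side picture
for n,b in (("side",s),("wrist",im)):
    h=cv2.cvtColor(b,cv2.COLOR_RGB2HSV); print(n,h.shape)
i=imaging.camera_info("side")
for p in [(459.5,52,41),(457,-31,41),(464,128,41),(457,-31,20)]: print(p,np.round(proj(i,np.array(p)/1e3)),np.round(proj(imaging.camera_info("wrist"),np.array(p)/1e3)))
```

```text
t 36.17 tcp mm [461.7  67.   37.1] yaw 87.91 Z [-0.001  0.001 -1.   ] F [ 0.9 -0.1 -0.1] gap 0.1
side [([236, 238, 248, 284], 0.73)]
wrist [([245, 114, 262, 359], 0.82)]
top [([283, 216, 302, 220], 0.61)]
side (384, 512, 3)
wrist (384, 512, 3)
(459.5, 52, 41) [242. 238.] [251. 285.]
(457, -31, 41) [238. 271.] [253. 415.]
(464, 128, 41) [246. 212.] [255. 125.]
(457, -31, 20) [238. 280.] [253. 383.]
```

Run:
```python
from h import *
a=np.load("w12.npy");i=dict(fx=a[0],fy=a[1],cx=a[2],cy=a[3],world_to_cam=a[4:].reshape(4,4)); s=imaging.camera_info("side")
for p in [(464,128,11),(464,128,5),(457,-31,11),(460,52,11),(462,90,11),(461,67,11),(461,67,8),(461,67,14),(461,67,37)]: print(p,np.round(proj(i,np.array(p)/1e3),1),np.round(proj(s,np.array(p)/1e3),1))
im=cv2.imread("pics/w12w.png")
for v in (118,130,150,170,190,200,210,220,230,240,250,260,270): print(v,[ "%d,%d,%d"%tuple(im[v,u]) for u in range(238,272,2)] if v in(150,190,210) else "")
c=cv2.resize(im[90:384,190:320],None,fx=3,fy=2.04,interpolation=cv2.INTER_CUBIC)
sd=cv2.imread("pics/w12s.png")[195:295,215:275]; sd=cv2.resize(sd,(360,600),interpolation=cv2.INTER_CUBIC)
h=np.zeros((600,780,3),np.uint8);h[:,:390]=cv2.resize(c,(390,600));h[:,400:760]=sd;cv2.imwrite("pics/w13.png",h)
```

```text
(464, 128, 11) [254.4 117.7] [246.5 223.5]
(464, 128, 5) [254.4 116.6] [246.6 225.7]
(457, -31, 11) [252.3 370.3] [238.6 283.2]
(460, 52, 11) [252.1 254.5] [242.7 249.5]
(462, 90, 11) [253.2 190.5] [244.7 236. ]
(461, 67, 11) [252.9 230.1] [243.6 244. ]
(461, 67, 8) [252.9 227.9] [243.7 245.2]
(461, 67, 14) [252.9 232.5] [243.6 242.9]
(461, 67, 37) [252.7 252.9] [243. 234.]
118 
130 
150 ['114,76,67', '112,73,65', '112,73,64', '108,71,60', '106,75,69', '116,127,136', '139,153,163', '163,179,189', '153,169,179', '150,165,173', '109,94,90', '110,68,55', '110,67,53', '110,63,53', '111,67,54', '107,64,49', '104,62,48']
170 
190 ['166,98,79', '165,99,79', '164,95,75', '163,94,75', '157,104,88', '187,204,216', '201,220,228', '197,214,225', '174,189,200', '147,160,169', '158,106,93', '161,90,65', '145,80,62', '110,64,50', '113,66,54', '108,61,47', '110,63,50']
200 
210 ['162,93,69', '164,94,71', '160,90,68', '162,93,70', '157,104,83', '225,237,242', '231,242,247', '217,231,238', '184,200,210', '148,158,168', '158,99,78', '162,89,63', '122,67,50', '109,61,47', '112,64,48', '113,65,50', '108,61,44']
220 
230 
240 
250 
260 
270
```

The fingers closed to 0, so they missed the shaft: the usable pad sits several mm behind the TCP. The locks' 14.7 mm reading fits this too. I'll retry deeper.

Call:
play_rows:
  moves:
    - {"claw":2.0,"delta_pos":[0,0,0],"twist":0}
    - {"claw":2.0,"delta_pos":[0,0,0],"twist":0}
    - {"claw":2.0,"delta_pos":[0,0,1.5],"twist":0}
    - {"claw":2.0,"delta_pos":[0,0,3.0],"twist":0}
    - {"claw":2.0,"delta_pos":[0,0,3.4],"twist":0}
    - {"claw":2.0,"delta_pos":[0,0,3.4],"twist":0}
    - {"claw":0.0,"delta_pos":[0,0,3.4],"twist":0}
    - {"claw":0.0,"delta_pos":[0,0,3.4],"twist":0}
    - {"claw":0.0,"delta_pos":[0,0,3.4],"twist":0}
    - {"claw":0.0,"delta_pos":[0,0,3.4],"twist":0}

```text
clock: 37.72
tcp_pos: [0.4617, 0.0671, 0.0032]
orientation: [-0.001, 0.72, 0.694, 0.0]
wrist_force: [-0.5, 0.4, -0.1]
finger_gap: -0.0002
```

Run:
```python
from h import *; st()
im=imaging.read_camera("wrist")[:,:,::-1]; s=imaging.read_camera("side")[:,:,::-1]
cv2.imwrite("pics/w14w.png",im);cv2.imwrite("pics/w14s.png",s)
f=lambda a,w:cv2.resize(a,w,interpolation=cv2.INTER_CUBIC)
h=np.zeros((600,800,3),np.uint8)
o=cv2.imread("pics/w12s.png");ow=cv2.imread("pics/w12w.png")
h[:300,:395]=f(o[200:295,195:320],(395,300));h[300:,:395]=f(s[200:295,195:320],(395,300))
h[:300,400:]=f(ow[100:384,70:440],(400,300));h[300:,400:]=f(im[100:384,70:440],(400,300))
cv2.imwrite("pics/w15.png",h)
```

```text
t 37.73 tcp mm [461.7  67.1   3.2] yaw 87.91 Z [-0.001  0.001 -1.   ] F [-0.5  0.4 -0.1] gap -0.2
```

View pics/w15.png

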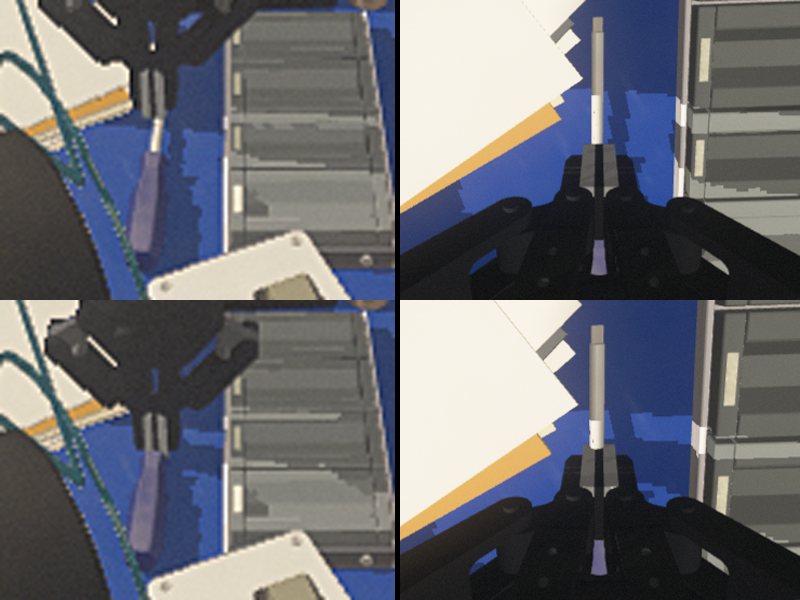

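Run:
```python
from h import *
s=imaging.camera_info("side");im=cv2.cvtColor(cv2.imread("pics/w14s.png"),cv2.COLOR_BGR2HSV)
for p in [(384,71,120),(390,53,119),(395,39,118),(399,28,118),(404,14,116),(412,-10,115)]:
    u,v=proj(s,np.array(p)/1e3); r=im[int(round(v))]; c=[int(x) for x in np.where((r[:,0]>78)&(r[:,0]<100)&(r[:,1]>70))[0] if 180<x<270]
    print(p,round(u,1),round(v,1),c)
```

```text
(384, 71, 120) 198.1 198.3 [187, 188, 200]
(390, 53, 119) 200.1 204.9 [184, 202, 203]
(395, 39, 118) 201.9 210.3 [181, 204]
(399, 28, 118) 203.4 214.3 [205, 206]
(404, 14, 116) 205.4 220.5 [201, 202, 203, 207, 208]
(412, -10, 115) 208.5 230.4 [185, 191, 210, 211]
```

Call:
play_rows:
  moves:
    - {"claw":2.5,"delta_pos":[0,0,0],"twist":0}
    - {"claw":2.5,"delta_pos":[0,0,0],"twist":0}
    - {"claw":2.5,"delta_pos":[0,0,-2],"twist":0}
    - {"claw":2.5,"delta_pos":[0,0,-5],"twist":0}
    - {"claw":2.5,"delta_pos":[0,0,-6],"twist":0}
    - {"claw":2.5,"delta_pos":[0,0,-6],"twist":0}

```text
clock: 38.58
tcp_pos: [0.4622, 0.067, 0.0633]
orientation: [-0.0, 0.72, 0.694, 0.001]
wrist_force: [0.5, 0.5, -0.1]
finger_gap: 0.025
```

Call:
play_rows:
  moves:
    - {"claw":2.4,"delta_pos":[-2.1,0.1,0],"twist":0}
    - {"claw":2.4,"delta_pos":[-2.1,0.1,0],"twist":0}
    - {"claw":2.4,"delta_pos":[-2.1,0.1,1],"twist":0}
    - {"claw":2.4,"delta_pos":[-2.1,0.1,2],"twist":0}
    - {"claw":2.4,"delta_pos":[-2.1,0.1,2.8],"twist":0}
    - {"claw":2.4,"delta_pos":[-2.1,0.1,2.8],"twist":0}

```text
clock: 39.33
tcp_pos: [0.4609, 0.0463, 0.0339]
orientation: [-0.002, 0.72, 0.694, -0.001]
wrist_force: [-0.5, 0.6, 0.2]
finger_gap: 0.0239
```

Call:
play_rows:
  moves:
    - {"claw":2.4,"delta_pos":[0,0,0.7],"twist":0}
    - {"claw":2.4,"delta_pos":[0,0,1.3],"twist":0}
    - {"claw":2.4,"delta_pos":[0,0,1.3],"twist":0}

```text
clock: 39.7
tcp_pos: [0.4614, 0.0461, 0.0215]
orientation: [-0.001, 0.72, 0.694, -0.0]
wrist_force: [-0.5, 0.2, -0.8]
finger_gap: 0.0239
```

Call:
play_rows:
  moves:
    - {"claw":2.4,"delta_pos":[0,0,0.7],"twist":0}
    - {"claw":2.4,"delta_pos":[0,0,1.2],"twist":0}
    - {"claw":2.4,"delta_pos":[0,0,1.2],"twist":0}

```text
clock: 40.08
tcp_pos: [0.4613, 0.0461, 0.0095]
orientation: [-0.001, 0.72, 0.694, -0.0]
wrist_force: [-0.1, -0.1, 0.9]
finger_gap: 0.0241
```

No contact. I'll go 2.5 mm lower and close.

Call:
play_rows:
  moves:
    - {"claw":2.4,"delta_pos":[0,0,0.25],"twist":0}
    - {"claw":2.4,"delta_pos":[0,0,0.25],"twist":0}
    - {"claw":0.3,"delta_pos":[0,0,0.25],"twist":0}
    - {"claw":0.3,"delta_pos":[0,0,0.25],"twist":0}
    - {"claw":0.3,"delta_pos":[0,0,0.25],"twist":0}
    - {"claw":0.3,"delta_pos":[0,0,0.25],"twist":0}
  force: 50

```text
clock: 40.83
tcp_pos: [0.4619, 0.046, 0.0076]
orientation: [-0.001, 0.72, 0.694, 0.0]
wrist_force: [0.1, 0.2, 0.7]
finger_gap: 0.0169
```

Call:
play_rows:
  moves:
    - {"claw":0.3,"delta_pos":[0,0,-0.5],"twist":0}
    - {"claw":0.3,"delta_pos":[0,0,-1.5],"twist":0}
    - {"claw":0.3,"delta_pos":[0,0,-2.5],"twist":0}
    - {"claw":0.3,"delta_pos":[0,0,-2.5],"twist":0}
    - {"claw":0.3,"delta_pos":[0,0,-2.5],"twist":0}

```text
clock: 41.45
tcp_pos: [0.4619, 0.0461, 0.0326]
orientation: [-0.001, 0.72, 0.694, 0.0]
wrist_force: [0.2, 0.6, -0.7]
finger_gap: 0.0169
```

```bash
cat > drv.py <<'E'
from h import *
st()
s=imaging.read_camera("side");w=imaging.read_camera("wrist");iw=imaging.camera_info("wrist");i=imaging.camera_info("side")
for c in("side","wrist"): print(c,[([round(v) for v in r["extent"]],round(r["conf"],2)) for r in spotter.spot_in(c,"driver_grip")])
def blue(im,box,n,z):
    x0,y0,x1,y1=box; h=cv2.cvtColor(im,cv2.COLOR_RGB2HSV)[y0:y1,x0:x1].astype(int); r=im[y0:y1,x0:x1].astype(int)
    m=((h[...,0]>112)&(h[...,0]<140)&(h[...,1]>50)&(h[...,1]<165)).astype(np.uint8)
    k,l,sx,c=cv2.connectedComponentsWithStats(m,connectivity=8)
    for j in np.argsort(-sx[1:,4])[:3]+1:
        if sx[j,4]<15: continue
        ys,xs=np.where(l==j); pca=cv2.PCACompute(np.float32(np.c_[xs,ys]),None)[1][0]
        print(n,"blob area",sx[j,4],"bbox",sx[j,0]+x0,sx[j,1]+y0,sx[j,0]+sx[j,2]+x0,sx[j,1]+sx[j,3]+y0,"cen",np.round(c[j]+[x0,y0],1),"dir",np.round(pca,2))
if __name__=="__main__":
    blue(s,(215,215,275,310),"side",0)
    blue(w,(200,80,310,384),"wrist",0)
    d=np.array([.0384,1,0]);nk=np.array([460.5,52,11.])
    T=(s if 0 else get_state()["tcp_pos"])*1e3
    for lift in (0,25):
        for n,y in(("tip",128),("neck",52),("butt",-31)):
            p=np.array([460+(y-52)*.0384,y,11+lift])/1e3; print(lift,n,np.round(proj(i,p),1),np.round(proj(iw,p),1))
E
python3 drv.py
```

```text
t 41.45 tcp mm [461.9  46.1  32.6] yaw 87.91 Z [-0.001  0.001 -1.   ] F [ 0.2  0.6 -0.7] gap 16.9
side [([231, 225, 249, 276], 0.71)]
wrist [([227, 68, 275, 361], 0.74)]
side blob area 300 bbox 232 235 248 277 cen [241.2 257.4] dir [-0.16  0.99]
side blob area 26 bbox 241 218 247 226 cen [244.  221.6] dir [0.26 0.97]
side blob area 21 bbox 264 239 266 259 cen [265.  248.8] dir [-0.01  1.  ]
wrist blob area 4860 bbox 225 227 280 362 cen [251.8 299.3] dir [-0.04  1.  ]
wrist blob area 3982 bbox 200 80 259 228 cen [231.8 147.9] dir [-0.26  0.96]
wrist blob area 1383 bbox 266 80 310 165 cen [284.  121.6] dir [0.05 1.  ]
0 tip [246.  223.5] [250.7  72.9]
0 neck [242.7 249.5] [250.8 223.7]
0 butt [238.5 283.2] [250.9 349.6]
25 tip [245.5 214.1] [250.   70.9]
25 neck [242.1 239.9] [250.3 245.3]
25 butt [237.7 273.3] [250.4 385. ]
```

The driver is lifted and level: in the side view the handle rose about 9 px, as predicted. I'll carry it to the cut-out.

Call:
play_rows:
  moves:
    - {"claw":0.3,"delta_pos":[0,0,-2],"twist":0}
    - {"claw":0.3,"delta_pos":[2,0,-3.5],"twist":0}
    - {"claw":0.3,"delta_pos":[6,-0.3,-3.5],"twist":-1}
    - {"claw":0.3,"delta_pos":[11,-0.6,-3.5],"twist":-2}
    - {"claw":0.3,"delta_pos":[16,-0.8,-3.5],"twist":-3}
    - {"claw":0.3,"delta_pos":[21,-1.0,-3.5],"twist":-4}
    - {"claw":0.3,"delta_pos":[25,-1.1,-3.5],"twist":-5.1}
    - {"claw":0.3,"delta_pos":[26.7,-1.1,-3],"twist":-5.1}
    - {"claw":0.3,"delta_pos":[26.7,-1.1,-2],"twist":-5.1}
    - {"claw":0.3,"delta_pos":[26.7,-1.1,-1.5],"twist":-5.1}
    - {"claw":0.3,"delta_pos":[26.7,-1.1,-1.5],"twist":-5.1}

```text
clock: 43.02
tcp_pos: [0.46, 0.3115, 0.047]
orientation: [-0.001, 0.689, 0.725, -0.001]
wrist_force: [-0.9, -0.5, -0.1]
finger_gap: 0.0169
```

Run:
```python
from h import *
st()
w=imaging.read_camera("wrist");iw=imaging.camera_info("wrist");t=imaging.read_camera("top")
print([([round(v) for v in r["extent"]],round(r["conf"],2)) for r in spotter.spot_in("wrist","driver_grip")],[([round(v) for v in r["extent"]],round(r["conf"],2)) for r in spotter.spot_in("top","driver_grip")])
cv2.imwrite("pics/v_w.png",w[:,:,::-1]);cv2.imwrite("pics/v_t.png",t[:,:,::-1])
T=get_state()["tcp_pos"]*1e3;r=np.radians(93)
ax=np.array([np.cos(r),np.sin(r),0]);it=imaging.camera_info("top")
for n,a in(("tip",117.5),("neck",40.5),("butt",-40.5)):
    p=T+ax*(a-35.6)+[0,0,3.4]; print(n,np.round(p),"wrist",np.round(proj(iw,p/1e3),1),"top",np.round(proj(it,p/1e3),1))
# blade centre columns in wrist picture (bright vs rows)
g=cv2.cvtColor(w,cv2.COLOR_RGB2HSV)
for v in range(40,240,16): print(v," ".join("%d/%d"%(g[v,u,1],g[v,u,2]) for u in range(236,276,3)))
```

```text
t 43.02 tcp mm [460.  311.5  47. ] yaw 92.9 Z [-0.003  0.    -1.   ] F [-0.9 -0.5 -0.1] gap 16.9
[([228, 67, 276, 360], 0.82)] [([212, 213, 230, 223], 0.43)]
tip [457. 394.  52.] wrist [255.2  69.1] top [156.8 218.3]
neck [461. 318.  52.] wrist [255.3 246.3] top [193.3 216.6]
butt [465. 237.  52.] wrist [255.3 382.9] top [231.3 215. ]
40 11/170 12/170 10/150 33/218 34/218 34/218 33/219 32/220 34/219 32/217 32/218 33/164 13/173 11/169
56 15/157 10/152 10/153 34/216 33/217 31/219 33/217 31/217 8/253 8/253 8/253 22/234 12/154 10/152
72 12/146 12/147 12/146 33/217 32/216 34/217 32/216 34/219 34/233 43/200 42/186 42/176 14/144 16/143
88 12/172 15/173 13/171 32/217 33/216 33/215 34/216 17/245 23/239 34/227 35/202 39/165 13/172 16/173
104 12/150 9/146 5/147 34/215 32/217 34/216 34/217 16/245 10/252 14/249 33/223 37/173 12/149 14/150
120 12/166 14/168 14/168 33/215 33/216 33/215 34/212 14/248 13/250 20/242 36/201 23/163 11/166 11/167
136 9/174 13/176 14/180 33/209 33/215 34/218 23/234 10/252 13/250 27/234 36/182 17/179 10/177 14/179
152 12/151 10/151 15/153 34/202 34/213 33/214 19/241 12/251 14/247 33/222 36/170 20/175 13/155 17/152
168 15/156 12/150 12/153 36/201 37/212 36/215 17/246 14/250 22/241 36/203 27/234 14/161 18/158 12/153
184 14/150 15/152 13/152 34/203 34/216 34/216 13/249 16/248 27/235 39/183 11/252 16/148 15/152 13/152
200 10/158 14/163 14/160 34/203 32/214 25/234 12/250 15/247 32/224 39/171 9/253 18/160 16/161 16/162
216 9/252 15/247 9/253 9/253 9/252 19/243 18/247 20/242 38/204 26/234 10/253 9/253 9/253 9/253
232 36/213 9/252 9/252 10/253 9/253 14/247 14/248 27/234 40/187 12/251 9/253 10/252 9/253 9/253
```

The driver sits about 3° off the tool axis. I'll twist by −3° to align it, then check again.

Call:
play_rows:
  moves:
    - {"claw":0.3,"delta_pos":[0.2,0.05,0.5],"twist":-3}
    - {"claw":0.3,"delta_pos":[0.2,0.05,0.8],"twist":-3}
    - {"claw":0.3,"delta_pos":[0.2,0.05,0.8],"twist":-3}
    - {"claw":0.3,"delta_pos":[0.2,0.05,0.8],"twist":-3}

```text
clock: 43.72
tcp_pos: [0.461, 0.3152, 0.04]
orientation: [-0.001, 0.669, 0.743, 0.0]
wrist_force: [0.2, 0.3, -0.6]
finger_gap: 0.0166
```

Run:
```python
from h import *
st()
w=imaging.read_camera("wrist");iw=imaging.camera_info("wrist")
g=cv2.cvtColor(w,cv2.COLOR_RGB2HSV)
for v in range(44,250,16): print(v," ".join("%d/%d"%(g[v,u,1],g[v,u,2]) for u in range(232,282,3)))
T=get_state()["tcp_pos"]*1e3
c=np.array([501.2,322.3]);r=np.radians(3);R=np.array([[np.cos(r),-np.sin(r)],[np.sin(r),np.cos(r)]])
for n,a in(("tip",117.5),("neck",40.5)):
    for z in (T[2]+3.4,):
        q=c+R@[-41,-42+a]; print(n,"ideal axis at height",np.round(proj(iw,[q[0]/1e3,q[1]/1e3,z/1e3]),1))
for y in (88,50,10):
    for dx in(-6.5,6.5):
        q=c+R@[-41+dx,y]; print("slot edge",y,dx,np.round(proj(iw,[q[0]/1e3,q[1]/1e3,.017]),1))
```

```text
t 43.73 tcp mm [461.  315.2  40. ] yaw 95.98 Z [-0.001  0.002 -1.   ] F [ 0.2  0.3 -0.6] gap 16.6
44 9/149 12/150 10/149 12/147 9/145 9/144 17/135 32/120 23/102 23/102 13/97 15/123 15/122 11/139 14/132 16/148 10/172
60 8/159 10/157 11/159 13/159 13/158 10/154 32/209 33/222 32/223 33/224 32/223 10/252 6/253 6/253 7/254 29/203 11/158
76 11/164 14/165 12/167 8/167 12/164 14/165 34/219 33/223 33/223 26/239 43/204 44/192 45/180 10/252 7/254 15/157 14/163
92 11/165 12/167 13/174 9/171 10/173 13/175 31/224 33/223 29/229 9/253 9/252 17/245 34/209 17/245 7/254 16/161 14/160
108 11/166 12/166 12/165 12/166 12/169 12/152 32/221 32/222 18/243 7/253 10/251 25/236 33/188 7/254 25/191 14/178 16/179
124 12/154 13/160 13/160 11/156 11/156 31/181 33/221 32/221 15/247 9/252 15/248 33/224 35/169 7/253 14/145 16/145 14/144
140 14/177 13/177 10/176 12/174 15/173 32/212 35/221 33/216 12/251 10/252 17/243 34/203 13/251 13/248 18/158 13/158 14/160
156 12/153 10/151 13/153 11/156 15/157 35/218 34/219 24/235 9/252 12/250 27/235 34/185 7/253 24/189 13/171 16/173 13/173
172 12/165 14/167 14/170 12/173 15/172 34/218 36/220 18/243 12/251 16/248 33/222 37/173 7/253 15/181 14/182 13/179 11/179
188 10/153 11/159 13/159 11/160 25/187 35/220 34/220 15/246 13/250 20/241 35/204 12/250 22/235 13/157 18/157 15/154 15/155
204 15/165 12/164 14/166 13/171 34/210 33/219 34/215 12/250 14/250 25/238 36/186 8/253 22/185 14/184 15/182 16/179 15/174
220 29/194 24/188 25/228 22/206 15/247 17/247 22/240 12/250 15/248 35/224 37/166 8/253 13/178 16/175 17/176 15/175 17/175
236 30/103 44/123 8/253 8/253 8/253 13/247 18/244 13/249 21/241 37/201 13/250 7/253 8/253 7/253 39/124 33/170 31/173
tip ideal axis at height [263.3  75.3]
neck ideal axis at height [253.2 249.8]
slot edge 88 -6.5 [249.3  47.3]
slot edge 88 6.5 [277.5  48.9]
slot edge 50 -6.5 [245.6 130.3]
slot edge 50 6.5 [271.9 131.7]
slot edge 10 -6.5 [242.2 206.1]
slot edge 10 6.5 [266.7 207.3]
```

Aligned. I'll lower with a 1.2 mm correction toward −x.

Call:
play_rows:
  moves:
    - {"claw":0.3,"delta_pos":[-0.15,-0.12,0.3],"twist":0}
    - {"claw":0.3,"delta_pos":[-0.15,-0.12,1.0],"twist":0}
    - {"claw":0.3,"delta_pos":[-0.15,-0.12,1.5],"twist":0}
    - {"claw":0.3,"delta_pos":[-0.15,-0.12,1.9],"twist":0}
    - {"claw":0.3,"delta_pos":[-0.15,-0.12,2.0],"twist":0}
    - {"claw":0.3,"delta_pos":[-0.15,-0.12,2.0],"twist":0}

```text
clock: 44.52
tcp_pos: [0.4599, 0.3137, 0.0198]
orientation: [-0.001, 0.669, 0.743, 0.0]
wrist_force: [-0.4, 0.4, -0.9]
finger_gap: 0.0168
```

Call:
play_rows:
  moves:
    - {"claw":0.3,"delta_pos":[0,0,0.05],"twist":0}
    - {"claw":0.3,"delta_pos":[0,0,0.1],"twist":0}
    - {"claw":0.3,"delta_pos":[0,0,0.1],"twist":0}

```text
clock: 44.9
tcp_pos: [0.46, 0.3138, 0.019]
orientation: [-0.001, 0.669, 0.743, 0.0]
wrist_force: [1.0, 0.7, 0.0]
finger_gap: 0.0166
```

Call:
play_rows:
  moves:
    - {"claw":0.3,"delta_pos":[0,0,0.05],"twist":0}
    - {"claw":0.3,"delta_pos":[0,0,0.08],"twist":0}
    - {"claw":0.3,"delta_pos":[0,0,0.08],"twist":0}

```text
clock: 45.28
tcp_pos: [0.4601, 0.3139, 0.0184]
orientation: [-0.001, 0.669, 0.743, 0.0]
wrist_force: [-1.0, 1.4, 2.2]
finger_gap: 0.0166
```

Contact felt at 2.2 N. I'll release and rise straight up.

Call:
play_rows:
  moves:
    - {"claw":1.9,"delta_pos":[0,0,0],"twist":0}
    - {"claw":2.6,"delta_pos":[0,0,0],"twist":0}
    - {"claw":3.0,"delta_pos":[0,0,0],"twist":0}
    - {"claw":3.0,"delta_pos":[0,0,0],"twist":0}
    - {"claw":3.0,"delta_pos":[0,0,-1],"twist":0}
    - {"claw":3.0,"delta_pos":[0,0,-3],"twist":0}
    - {"claw":3.0,"delta_pos":[-2,0,-7],"twist":0}
    - {"claw":3.0,"delta_pos":[-6,0,-12],"twist":0}
    - {"claw":3.0,"delta_pos":[-10,0,-15],"twist":0}
    - {"claw":3.0,"delta_pos":[-10,0,-15],"twist":0}
    - {"claw":3.0,"delta_pos":[-10,0,-15],"twist":0}

```text
clock: 46.65
tcp_pos: [0.4705, 0.2141, 0.168]
orientation: [-0.001, 0.669, 0.743, 0.0]
wrist_force: [0.4, 1.2, -0.6]
finger_gap: 0.0299
```

```bash
cat > chk.py <<'E'
from h import *
st()
w=imaging.read_camera("wrist");iw=imaging.camera_info("wrist");top=imaging.read_camera("top");side=imaging.read_camera("side")
c=np.array([501.2,322.3]);r=np.radians(3);R=np.array([[np.cos(r),-np.sin(r)],[np.sin(r),np.cos(r)]])
for cam in("wrist","top","side"):
    i=imaging.camera_info(cam)
    for q in("driver_grip","lock_a_mid"): print(cam,q,[([round(v) for v in x["extent"]],round(x["conf"],2)) for x in spotter.spot_in(cam,q)])
    for n,y,z in(("tip",75.5,22),("neck",-1.5,22),("butt",-82.5,22)):
        q=c+R@[-41,y];print(cam,n,np.round(proj(i,[q[0]/1e3,q[1]/1e3,z/1e3])))
# blue handle mask in top view and wrist
for n,im in(("top",top),("wrist",w),("side",side)):
    i=imaging.camera_info(n);h=cv2.cvtColor(im,cv2.COLOR_RGB2HSV).astype(int)
    m=((h[...,0]>112)&(h[...,0]<140)&(h[...,1]>50)&(h[...,1]<165)).astype(np.uint8)
    box=np.array([proj(i,[*( (c+R@[x,y])/1e3),.02]) for x,y in((-74,-111),(74,-111),(74,111),(-74,111))])
    mk=np.zeros_like(m);cv2.fillConvexPoly(mk,np.int32(box),1);m&=mk
    k,l,sx,ce=cv2.connectedComponentsWithStats(m)
    j=1+np.argmax(sx[1:,4]) if k>1 else 0
    if j:
        ys,xs=np.where(l==j);P=np.array([ray(n,x,y,.024,i)[:2]*1e3 for x,y in zip(xs,ys)]);t=(P-c)@R
        A=np.linalg.eigh(np.cov(t.T))[1][:,1];print(n,"handle tray-frame x",np.round(np.percentile(t[:,0],[3,50,97]),1),"y",np.round(np.percentile(t[:,1],[1,50,99]),1),"axis",np.round(A,3),"n",len(xs))
cv2.imwrite("pics/f_w.png",w[:,:,::-1]);cv2.imwrite("pics/f_t.png",top[:,:,::-1]);cv2.imwrite("pics/f_s.png",side[:,:,::-1])
E
python3 chk.py
```

```text
t 46.65 tcp mm [470.5 214.1 168. ] yaw 95.98 Z [-0.001  0.002 -1.   ] F [ 0.4  1.2 -0.6] gap 29.9
wrist driver_grip [([237, 0, 265, 150], 0.86)]
wrist lock_a_mid [([296, 73, 371, 99], 0.84)]
wrist tip [263. -66.]
wrist neck [257.  48.]
wrist butt [252. 148.]
top driver_grip []
top lock_a_mid []
top tip [159. 220.]
top neck [194. 218.]
top butt [231. 216.]
side driver_grip [([244, 156, 254, 191], 0.47)]
side lock_a_mid [([268, 171, 289, 177], 0.5), ([264, 149, 286, 156], 0.4)]
side tip [248. 153.]
side neck [248. 169.]
side butt [249. 188.]
top handle tray-frame x [-39.6 -27.3 -12.7] y [107.9 110.  110.2] axis [-0.999 -0.037] n 15
wrist handle tray-frame x [-52.2 -41.9 -32.1] y [-78.5 -38.9  -1.7] axis [-0.005  1.   ] n 1787
side handle tray-frame x [-49.  -40.  -30.6] y [-92.1 -56.8  -0. ] axis [-0.001  1.   ] n 115
```

Call:
play_rows:
  moves:
    - {"claw":3.0,"delta_pos":[4,0,-2],"twist":0}
    - {"claw":3.0,"delta_pos":[8,1,-5],"twist":0}
    - {"claw":3.0,"delta_pos":[8,2,-6],"twist":0}
    - {"claw":3.0,"delta_pos":[8,2,-6],"twist":0}
    - {"claw":3.0,"delta_pos":[8,2,-6],"twist":0}

```text
clock: 47.72
tcp_pos: [0.4815, 0.2951, 0.2271]
orientation: [-0.001, 0.669, 0.743, -0.001]
wrist_force: [0.1, -0.2, 0.2]
finger_gap: 0.0299
```

```bash
python3 chk.py | grep -E "wrist|^t"
python3 - <<'E'
from h import *
i=imaging.camera_info("wrist");w=cv2.imread("pics/f_w.png")
c=np.array([501.2,322.3]);r=np.radians(3);R=np.array([[np.cos(r),-np.sin(r)],[np.sin(r),np.cos(r)]])
def rect(z):
    g=[(-74,-111),(74,-111),(74,111),(-74,111)]
    src=np.float32([proj(i,[*((c+R@[x,y])/1e3),z]) for x,y in g]);dst=np.float32([((111-y)*2,(74-x)*2) for x,y in g])
    return cv2.warpPerspective(w,cv2.getPerspectiveTransform(src,dst),(444,296))
A=rect(.022);hs=cv2.cvtColor(A,cv2.COLOR_BGR2HSV)
print("blade: rows x=-28..-54 at y")
for y in (85,78,74,70,60,40,20,8):
    print(y," ".join("%d/%d"%tuple(hs[int((74-x)*2),int((111-y)*2),1:]) for x in range(-30,-54,-1)))
B=rect(.029);hb=cv2.cvtColor(B,cv2.COLOR_BGR2HSV)
print("locks: along y at tray x=23; brightness")
for y0 in (75,25,-25,-75):
    print(y0," ".join("%d/%d/%d"%tuple(hb[int((74-23)*2),int((111-y0-d)*2)]) for d in range(-14,15,2)))
    print("   x:"," ".join("%d/%d"%tuple(hb[int((74-x)*2),int((111-y0)*2),1:]) for x in range(-14,64,3)))
E
```

```text
t 47.73 tcp mm [481.5 295.1 227.1] yaw 95.99 Z [-0.003  0.001 -1.   ] F [ 0.1 -0.2  0.2] gap 29.9
wrist driver_grip [([221, 55, 248, 210], 0.66)]
wrist lock_a_mid [([269, 154, 325, 174], 0.61)]
wrist tip [239.  56.]
wrist neck [237. 135.]
wrist butt [234. 208.]
top driver_grip []
top lock_a_mid []
top tip [159. 220.]
top neck [194. 218.]
top butt [231. 216.]
top handle tray-frame x [12.6 16.8 21.1] y [-109.4 -109.2 -109. ] axis [-0.999  0.043] n 5
wrist handle tray-frame x [-50.9 -40.  -30.8] y [-78.5 -39.1  -1.1] axis [-0.004  1.   ] n 1031
blade: rows x=-28..-54 at y
85 8/135 8/136 12/149 21/206 15/245 12/251 12/251 11/251 14/247 31/207 30/202 32/202 31/205 33/203 32/200 29/182 19/132 8/135 6/135 8/135 4/137 4/135 6/135 8/136
78 10/153 10/154 10/157 22/200 12/251 11/251 11/250 12/249 19/237 33/203 31/204 33/203 33/202 34/203 32/200 32/183 19/151 7/145 8/153 8/153 7/151 8/152 10/153 8/154
74 8/134 9/135 14/147 21/197 13/248 12/250 13/249 23/224 40/172 44/156 43/160 43/174 40/200 33/207 33/202 33/187 21/144 8/127 8/134 6/134 2/132 2/132 2/133 4/133
70 8/135 9/136 15/151 20/203 15/246
[... 1525 characters left out ...]
 11/13/161 15/14/150 17/14/126 18/77/146 18/114/206 18/112/226 20/106/234 21/103/238 19/106/233 18/113/224 18/115/198 18/101/166 21/31/228 17/23/101 8/19/107
   x: 14/144 37/202 37/199 104/236 98/242 98/241 100/240 100/240 101/240 100/239 105/236 103/238 103/238 104/237 103/237 105/236 105/234 103/236 106/234 105/234 109/232 108/232 107/233 54/207 17/59 11/94
-75 15/14/141 13/11/157 17/12/148 16/23/142 20/35/214 21/26/236 21/20/242 21/18/245 21/20/240 20/27/232 19/32/215 18/36/178 17/37/132 22/30/229 18/25/124
   x: 10/132 26/118 26/109 30/188 15/248 14/247 15/247 17/246 17/246 18/245 18/246 18/245 17/245 18/244 19/245 18/243 20/242 21/241 22/240 22/241 22/241 21/240 21/240 29/226 12/66 9/89
```

Blade is centred in its slot with the tip at y ≈ 75, the handle is in the wide part, and all four locks are central in their pockets, nickel-brass-brass-nickel. I'm handing in.

```bash
python3 -c "
from h import *
st(); print(env.hand_in())"
```

```text
t 48.17 tcp mm [482.1 295.4 228. ] yaw 95.99 Z [-0.001  0.001 -1.   ] F [-0.5  0.5  0.4] gap 30.1
the job is handed in; nothing more can be done
None
```

I put the four locks into the tray pockets in rack order (nickel, brass, brass, nickel from left to right) and laid the screwdriver in its cut-out. The job was handed in at 48.2 s.

**Locks:** Each was lowered until the wrist felt 5–7 N of contact before I released it. In the last wrist-camera check they were within about 1–2 mm of the pocket centres.

**Screwdriver:** The handle lies in the wide part with its middle at tray x about −40, and the blade is centred in its slot with the tip at y about 75. The whole driver is aligned within about 0.3°. It was set down at 2.2 N of contact.

**What went wrong or disagreed:**
- **Tool tilt:** My first approach ran into the last joint's limit and tilted the tool by about 3°. I undid this before grasping anything.
- **Missed grips:** Two attempts to grip the screwdriver shaft closed on nothing, so I gripped it at the neck of the handle instead.
- **Angle in the grip:** It then sat about 3° off in the jaws, which I corrected before lowering it.
- **Final check:** I had used up the picture views by then, so it relied on pixel values and the networks. With the arm in the way, the top camera found neither the locks nor the screwdriver. The side camera's last handle reading agreed in x, but its ends along y were up to 10 mm rougher than the wrist camera's.

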